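# Sort covers by shape into roofed cassettes

### The job

Sort the two loose white covers by shape: slide the round one into the cassette with the round badge on its roof and the square one into the cassette with the square badge, without lifting or tipping them. Each must end flat against the end stop inside its cassette, but gently: do not shift the stop. Leave the bottle and the pot alone.

Things in the scene. Friction and masses are not known exactly. Their poses are not given: they have to be found in the camera images.
- round_cover: loose white plastic round cover, a closed disc 120 mm in diameter, 32 mm high, vertical rim, about 0.2 kg, too wide to grasp; origin at the centre of its underside, z up
- square_cover: loose white plastic square cover with vent lines and screw heads, a closed block 120 x 120 mm (x, y), 32 mm high, vertical sides, about 0.2 kg, too wide to grasp; origin at the centre of its underside, z up
- round_cassette: fixed cassette, white walls, clear roof, white round (66 mm) badge on the roof. Origin on the bench, mid-width; +x inward from the open mouth, z up. Inside 136 wide, 66 high; outside 148 wide, roof top 71, badge top 81. Roof spans x -70 to +110; roofless flared guides, 45 high, reach out to x -92, about 160 wide. Upright fingers do not fit under the roof; tilted 28-45 degrees they do. All in mm
- square_cassette: fixed cassette, white walls, clear roof, white square (62 mm) badge on the roof. Origin on the bench, mid-width; +x inward from the open mouth, z up. Inside 136 wide, 66 high; outside 148 wide, roof top 71, badge top 81. Roof spans x -70 to +110; roofless flared guides, 45 high, reach out to x -92, about 160 wide. Upright fingers do not fit under the roof; tilted 28-45 degrees they do. All in mm
- round_cassette_stop_face (a point): centre of the front (-x) face of the metal end stop plate in the round cassette, 20 mm above the bench; axes as the cassette's. Plate 110 wide, 34 high. Pre-set 60 to 71 mm along +x from the cassette's origin, held by a friction clamp that slips at about 20 N; it must stay where it is
- square_cassette_stop_face (a point): centre of the front (-x) face of the metal end stop plate in the square cassette, 20 mm above the bench; axes as the cassette's. Plate 110 wide, 34 high. Pre-set 60 to 71 mm along +x from the cassette's origin, held by a friction clamp that slips at about 20 N; it must stay where it is
- flux_bottle: bystander: clear plastic bottle with white cap, 52 mm in diameter, 110 mm high; origin at the centre of its underside
- brush_pot: bystander: grey pot with brush sticks, 68 mm in diameter, 70 mm high (sticks to 125 mm); origin at the centre of its underside
Mind the look-alikes: they are no part of the job. Leave any turquoise or yellow look-alike of the round_cover alone.

How it is judged:
By the outcome, as a careful person would: the job done as asked, in the order asked, and still so for the second after the job is handed in, with the robot touching nothing.
It also fails if it takes over 72 s, if anything falls off the work surface, if the arm or the gripper's body presses on something with over 40 N, if the wrist force passes 120 N, or if a joint passes its speed limit or range.

### The arm

A 6-joint arm with a two-finger parallel gripper is mounted at the origin on the work surface. World frame = base frame: x ahead of the robot, y to its left, z up, the work surface at z = 0. Lengths are in mm, angles in degrees, forces in N, time in s.
With the tool pointing down it reaches from about 350 to 1000 mm from the base axis. Payload 7.1 kg.
Tool frame: the origin (TCP) lies midway between the tips of the shut fingers; the grasp point (between the pads) lies 19 mm behind it; z points along the fingers, y is the line along which they close (so a half turn about z gives the same grasp; the last joint's range is limited). The gripper opens to 85 mm and grips with 20 to 120 N. Pads are 22 mm wide; open, the fingers measure 114 mm over their backs; the gripper's body (76 mm by 85 mm) begins 54 mm behind the grasp point. The pads swing forward as they close: fully open they stand 13 mm farther back than shut.
Start: joints at [65.489, 24.242, 93.386, -0, 62.372, -1.089], TCP at [248.41, 573.496, 231.319] pointing down, gripper open.
Joint ranges: [-172.04, 172.04], [-51.8, 120.97], [4.93, 147.93], [-75.15, 255.16], [6.16, 154.13], [-145.62, 145.62]. Speed limits (degrees/s): [136.94, 136.94, 172.46, 180, 180, 180].

### API

Orientations are given as a 3x3 rotation matrix whose columns are the frame's x, y, z axes.
In Python, from rig import r gives the robot as it stands.
- The arm moves only by the tool step_arm, never from a script. Its argument "steps" is a list of rows, each a list of 7 numbers: the shift along the tool's x, y, z as a fraction of full scale, then the turn, a rotation vector about the tool's x, y, z as a fraction of full scale, then the opening, from -1 (shut) to 1 (fully open). A call has 1 to 12 rows; each row is the pose to reach, as a shift and turn from the pose commanded when the call began, along the tool's axes at that moment; what a row does not reach only later rows make up. Full scale, the value 1, is 150 mm for a shift and 0.5 rad for a turn. A row lasts 1/12 s, in which the tool goes at most 41.7 mm and 7.16 degrees, less where a joint would pass 70% of its speed; a pose out of reach is approached as far as the arm can. A call with a number of a shift or a turn outside -1 to 1 is refused whole. A call with a gripper value outside its range is refused whole. The fingers move at their own pace and stop on an object; "squeeze" is the grip in N (left out, the last holds). Time passes only in rows, so rows that repeat a pose let the fingers close. It gives the time, the measured TCP pose, the force, the opening and the grip force at its end, in the units of the state.
- r.read_state(): the state, without advancing time (a new reading comes with each control period).
- r.read_camera(name): name is "scene" or "top" or "wrist"; returns the picture (400x640x3 uint8, red, green, blue); there is no depth.
- r.camera_params(name): a dict with "mtx" (3x3 intrinsics, pixels), "camera_from_world" (4x4, takes a point from world to camera coordinates). Camera axes: x right, y down, z forward; pixel columns grow to the right and rows downward; lengths in mm; the calibration is good to about 2 mm. A picture is of the moment at which its call begins: read the wrist's pose just before it. camera_params takes no time and is no camera call; for the wrist camera it gives the pose at the moment of the call.
- r.hand_in(): hands the job in; it is judged then, once.
The state is a dict: "time_s": time; "joints": joint angles; "joint_velocities": joint speeds; "joint_efforts": joint torques, N m; "tcp_pos": TCP position; "orientation": TCP orientation; "contact_force": force on the tool from outside, world axes, zero at the start; "ft_torque": the same for the moment, N m; "gripper_width": finger opening in mm; "gripper_force": force on a finger pad.
Only numpy, scipy, OpenCV 4.12 (cv2) and the standard library are available. Lean on these libraries where they do the work, as an engineer would, in place of code of your own. Each camera call takes 0.05 s, during which the arm holds its last target. There are 200 camera calls.

## Working session

There is one attempt and no reset: what is moved stays moved. The work goes in short steps, Python scripts to look and compute and a tool call to move; the robot and the scene stay as the last step left them, time stands still between calls to the robot, and variables do not carry over. Pictures are saved under pics/ and viewed, at most 10 in all, crops included, and the job is handed in when it is done.

Besides the shell and the picture viewer there is one more tool, called after "Request:" as a command line: name --pt "numbers of a row" for each row, then --argument value for the rest. step_arm: Moves the arm, as the interface text tells. Its arguments: {"type":"object","properties":{"steps":{"type":"array","items":{"type":"array","items":{"type":"number","minimum":-1,"maximum":1}}},"squeeze":{"type":"number"}},"required":["steps"]}

```bash
ls; mkdir -p pics
python3 - <<'E'
from rig import r
import cv2,numpy as np
for n in("top","scene"):
    im=r.read_camera(n);cv2.imwrite(f"pics/{n}0.png",im[:,:,::-1])
    p=r.camera_params(n);print(n,p["mtx"].round(1).tolist(),p["camera_from_world"].round(3).tolist())
a=cv2.imread("pics/top0.png");cv2.imwrite("pics/top0.png",a)
s=r.read_state();print(s["time_s"],s["tcp_pos"],s["orientation"])
E
```

```text
pics
top [[507.2, 0.0, 322.5], [0.0, 507.2, 198.7], [0.0, 0.0, 1.0]] [[-0.014, -1.0, -0.006, 31.313], [-0.988, 0.015, -0.157, 469.035], [0.157, 0.003, -0.988, 1656.68], [0.0, 0.0, 0.0, 1.0]]
scene [[482.8, 0.0, 326.8], [0.0, 482.8, 198.0], [0.0, 0.0, 1.0]] [[-0.218, 0.976, 0.008, 84.378], [0.514, 0.122, -0.849, -179.966], [-0.83, -0.181, -0.528, 2002.264], [0.0, 0.0, 0.0, 1.0]]
0.1 [248.2108282  573.04758751 230.63450853] [[-9.17587354e-01  3.97533795e-01 -5.74820861e-04]
 [ 3.97534210e-01  9.17586497e-01 -1.25416175e-03]
 [ 2.88761798e-05 -1.37931392e-03 -9.99999048e-01]]
```

View pics/top0.png

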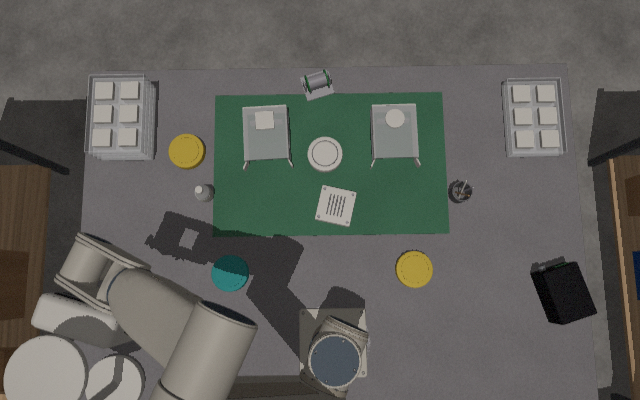

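View pics/scene0.png

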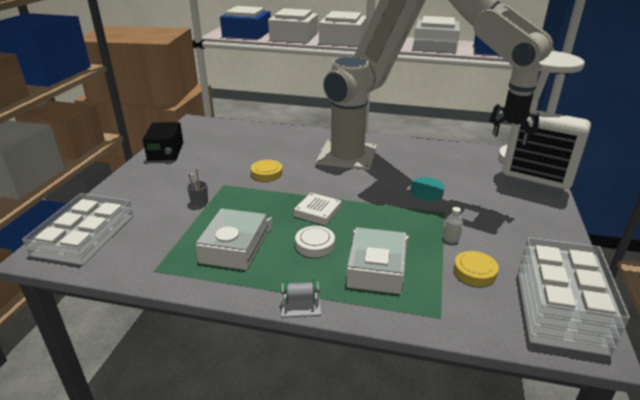

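The top view shows the square cassette around (266,135) and the round one around (395,133). Both mouths face the robot, which is down in the image. The round cover is at (325,154), between the cassettes, and the square cover is at (336,206). The scene view confirms this. I'll measure next.

```bash
cat > h.py <<'E'
import numpy as np, cv2
from rig import r
def ray(p,uv):
    T=p["camera_from_world"];R,t=T[:3,:3],T[:3,3]
    d=R.T@np.linalg.inv(p["mtx"])@np.array([uv[0],uv[1],1.0]);return -R.T@t,d
def onz(p,uv,z):
    o,d=ray(p,uv);return o+d*(z-o[2])/d[2]
def tri(pu):
    A=np.zeros((3,3));b=np.zeros(3)
    for p,uv in pu:
        o,d=ray(p,uv);d=d/np.linalg.norm(d);M=np.eye(3)-np.outer(d,d);A+=M;b+=M@o
    return np.linalg.solve(A,b)
def proj(p,X):
    c=p["camera_from_world"]@np.append(X,1);q=p["mtx"]@c[:3];return q[:2]/q[2]
def blobs(im,lo,box,amin=60):
    x0,y0,x1,y1=box;m=np.zeros(im.shape[:2],np.uint8);m[y0:y1,x0:x1]=(im[y0:y1,x0:x1].min(2)>lo)*255
    cs=cv2.findContours(m,cv2.RETR_EXTERNAL,cv2.CHAIN_APPROX_NONE)[0]
    return [c for c in cs if cv2.contourArea(c)>amin]
E
python3 - <<'E'
from h import *
for n,box in(("top",(215,95,445,235)),("scene",(180,180,440,300))):
    im=cv2.imread(f"pics/{n}0.png")
    for lo in (150,185):
        for c in blobs(im,lo,box):
            (u,v),(w,h),a=cv2.minAreaRect(c)
            print(n,lo,"rect",np.round([u,v,w,h,a],1),"A",cv2.contourArea(c))
    if n=="top": cv2.imwrite("pics/topcrop.png",cv2.resize(im[95:235,230:430],None,fx=4,fy=4,interpolation=cv2.INTER_CUBIC))
    if n=="scene": cv2.imwrite("pics/scenecrop.png",cv2.resize(im[185:300,185:425],None,fx=3.3,fy=3.3,interpolation=cv2.INTER_CUBIC))
E
```

```text
top 150 rect [335.4 205.3  34.7  33.9  12.5] A 1113.5
top 150 rect [324.5 153.   32.   33.   90. ] A 838.5
top 150 rect [264.  119.5  17.   18.   90. ] A 273.0
top 150 rect [395.  117.5  17.   18.   90. ] A 244.0
scene 150 rect [300. 286.   4.  22.  90.] A 85.0
scene 150 rect [377.6 249.1  55.6  38.3   6.7] A 1935.5
scene 150 rect [314.5 237.5  23.   39.   90. ] A 704.0
scene 150 rect [230.9 227.9  62.3  35.8   7.3] A 1598.0
scene 150 rect [317.4 204.4  41.6  21.7  15.9] A 660.5
scene 185 rect [376.9 254.4  23.1  13.9   6.3] A 281.0
scene 185 rect [314.5 237.5  21.   37.   90. ] A 625.5
scene 185 rect [226.3 232.4  12.7  22.4  78.7] A 207.5
scene 185 rect [318.  204.9  38.8  19.6  14. ] A 547.0
```

View pics/topcrop.png

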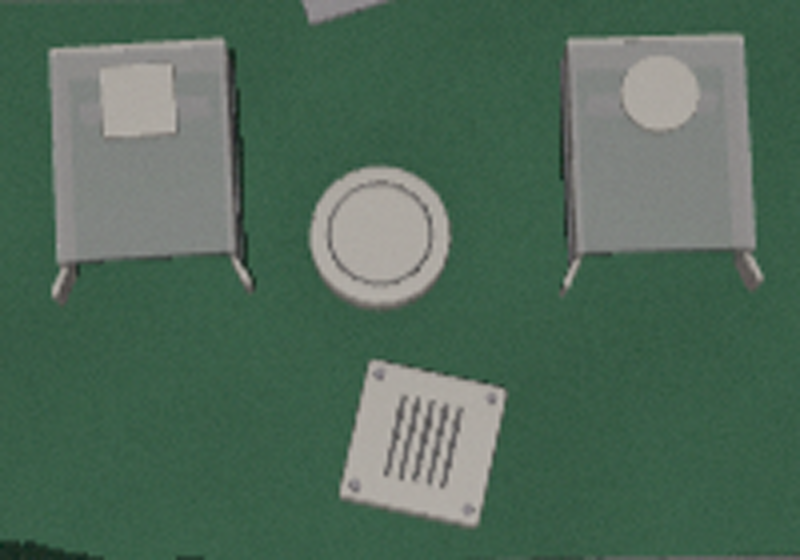

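View pics/scenecrop.png

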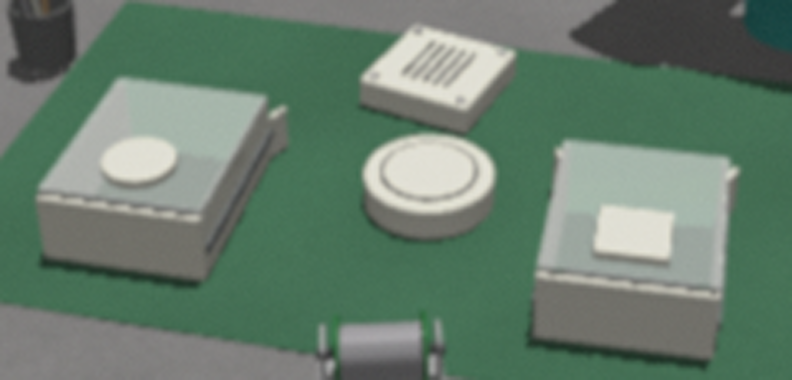

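The crops show the roof corners, screw heads and cover ring clearly. The square cassette's roof corners are about (50,48), (224,40), (238,250) and (60,262). The round cassette's are (567,38), (743,36), (755,249) and (577,252). The ring centre is (380,233) and the mean of the four screws is (423,442).

Run:
```python
from h import *
T=r.camera_params("top");S=r.camera_params("scene")
t=lambda U:[230+(U[0]+.5)/4-.5,95+(U[1]+.5)/4-.5]
s=lambda U:[185+(U[0]+.5)/3.3-.5,185+(U[1]+.5)/3.3-.5]
f=lambda X:np.round(X,1)
print("round tri",f(tri([(T,t((380,233))),(S,s((430,170)))])),"z32",f(onz(T,t((380,233)),32)[:2]),f(onz(S,s((430,170)),32)[:2]))
tc=[(379,374),(492,399),(468,510),(354,485)]
sc=[(418,32),(504,51),(460,100),(375,76)]
print("sq tri",f(tri([(T,t((423,442))),(S,s((439,65)))])),f(onz(T,t((423,442)),32)[:2]))
P=np.array([onz(T,t(q),32)[:2] for q in tc]);print(f(P))
print("badges",f(tri([(T,t((138,100))),(S,s((635,233)))])),f(tri([(T,t((660,93))),(S,s((139,160)))])),f(onz(T,t((138,100)),81)),f(onz(T,t((660,93)),81)))
for nm,q,qs in(("sqc",[(50,48),(224,40),(238,250),(60,262)],[(720,290),(537,270),(565,142),(730,158)]),("rdc",[(567,38),(743,36),(755,249),(577,252)],[(200,213),(40,193),(120,80),(268,96)])):
    C=np.array([onz(T,t(x),71)[:2] for x in q]);D=np.array([onz(S,s(x),71)[:2] for x in qs])
    print(nm,f(C).tolist(),f(D).tolist(),"tri",[f(tri([(T,t(a)),(S,s(b))])).tolist() for a,b in zip(q,qs)])
    mo=(C[2]+C[3])/2;ba=(C[0]+C[1])/2;ax=ba-mo;w=C[0]+C[3]-C[1]-C[2]
    th=np.arctan2(ax[1],ax[0]);th2=np.arctan2(-w[0],w[1])
    print(" len",np.linalg.norm(ax),"wid",np.linalg.norm(w)/2,"th",np.degrees([th,th2]),"origin",f(C.mean(0)-20*ax/np.linalg.norm(ax)),"mouth mid",f(mo))
```

```text
round tri [627.3  15.9  34. ] z32 [628.   15.1] [624.6  16. ]
sq tri [448.  -18.1  31.5] [448.  -18.2]
[[506.3  17.7]
 [483.6 -76.7]
 [390.3 -54.6]
 [412.7  39.9]]
badges [733.1 216.1  79.4] [ 731.9 -219.6   80.1] [732.7 215.3  81. ] [ 731.8 -219.9   81. ]
sqc [[782.6, 291.0], [787.3, 144.2], [605.5, 133.1], [597.5, 280.7]] [[778.7, 291.2], [787.8, 145.0], [606.9, 137.1], [597.4, 284.3]] tri [[781.8, 290.9, 73.4], [787.4, 144.6, 70.6], [605.5, 135.0, 69.7], [597.5, 282.5, 70.7]]
 len 183.7899604919476 wid 147.3134398835724 th [3.33540882 2.44753844] origin [673.3 211.1] mouth mid [601.5 206.9]
rdc [[784.4, -144.9], [783.8, -293.1], [599.7, -295.1], [599.4, -147.7]] [[779.6, -145.5], [784.7, -288.7], [603.7, -292.7], [597.4, -147.0]] tri [[783.2, -144.2, 74.0], [783.4, -291.5, 70.0], [600.1, -295.1, 68.4], [599.0, -147.0, 72.1]]
 len 184.5776442584181 wid 147.77304702610266 th [ 0.76016965 -0.07226237] origin [ 671.8 -220.5] mouth mid [ 599.5 -221.4]
```

```bash
cat >> h.py <<'E'
from scipy.spatial.transform import Rotation as Ro
def Rot(yaw,tilt=0):
    return (Ro.from_euler("z",yaw,degrees=True)*Ro.from_euler("y",-tilt,degrees=True)).as_matrix()@np.diag([1,-1,-1.])
def st():
    s=r.read_state();return np.array(s["tcp_pos"]),np.array(s["orientation"]),s
def plan(wps,g=0.4):
    """wps: (x,y,z,yaw,tilt,mm_per_row); prints rows for step_arm calls, each call simulated on"""
    p,R,s=st();print("t",round(s["time_s"],2),p.round(1),"F",np.round(s["contact_force"],1),"w",s["gripper_width"])
    for x,y,z,yaw,tilt,v in wps:
        G=np.array([x,y,z],float);RG=Rot(yaw,tilt)
        while True:
            sh=R.T@(G-p)/150;rv=Ro.from_matrix(R.T@RG).as_rotvec()/.5
            n=max(1,int(np.ceil(max(np.linalg.norm(G-p)/v,np.degrees(np.linalg.norm(rv)*.5)/7.1))))
            k=min(1,.999/max(abs(np.r_[sh,rv]).max(),1e-9),12/n);m=int(np.ceil(n*k-1e-9))
            row=np.r_[sh,rv]*k
            if v>=30: rows=[np.r_[row.round(2),g].tolist()]; tag=f"x{m+1}"
            else: rows=[np.r_[(row*(i+1)/m).round(3),g].tolist() for i in range(m)];tag=""
            print(str(rows).replace(" ",""),tag)
            l=np.array(rows[-1]);p=p+R@l[:3]*150;R=R@Ro.from_rotvec(l[3:6]*.5).as_matrix()
            if k>=1:break
        print("  ->",p.round(1))
E
python3 - <<'E'
from h import *
plan([(427,-106,180,76.7,0,40),(427,-106,40,76.7,0,40),(427,-106,8,76.7,0,20),(432,-87,8,76.7,0,10),(494,137,8,92.9,0,10)])
E
```

```text
t 0.1 [248.2 573.  230.6] F [ 0.3  0.  -0.2] w 85.40178873877953
[[-0.79,-1.0,0.09,-0.0,0.0,0.76,0.4]] x6
[[-1.0,-0.58,0.09,-0.0,0.0,0.69,0.4]] x6
[[-1.0,-0.18,0.07,-0.0,0.0,0.6,0.4]] x6
[[-1.0,0.12,0.08,-0.0,0.0,0.6,0.4]] x6
[[-0.21,0.09,0.01,-0.0,0.0,0.14,0.4]] x2
  -> [ 426.8 -106.2  180.4]
[[0.0,0.0,0.94,-0.0,0.0,-0.0,0.4]] x5
  -> [ 426.7 -106.4   39.4]
[[0.002,0.001,0.105,-0.0,0.001,-0.001,0.4],[0.003,0.001,0.209,-0.001,0.003,-0.002,0.4]] 
  -> [ 426.9 -106.1    8. ]
[[0.066,0.002,0.0,0.0,-0.0,0.0,0.4],[0.131,0.004,0.0,0.0,-0.0,0.0,0.4]] 
  -> [432.  -87.1   8. ]
[[0.065,0.002,0.0,0.0,-0.0,-0.024,0.4],[0.129,0.005,0.0,0.0,-0.0,-0.047,0.4],[0.194,0.007,0.0,0.0,-0.0,-0.071,0.4],[0.258,0.01,0.0,0.0,-0.0,-0.094,0.4],[0.323,0.012,0.0,0.0,-0.0,-0.118,0.4],[0.387,0.015,0.0,0.0,-0.0,-0.141,0.4],[0.452,0.017,0.0,0.0,-0.0,-0.165,0.4],[0.516,0.019,0.0,0.0,-0.0,-0.188,0.4],[0.581,0.022,0.0,0.0,-0.0,-0.212,0.4],[0.645,0.024,0.0,0.0,-0.0,-0.236,0.4],[0.71,0.027,0.0,0.0,-0.0,-0.259,0.4],[0.774,0.029,0.0,0.0,-0.0,-0.283,0.4]] 
[[0.064,0.012,0.0,0.0,-0.0,-0.024,0.4],[0.127,0.023,0.0,0.0,-0.0,-0.047,0.4],[0.191,0.035,0.0,0.0,-0.0,-0.071,0.4],[0.254,0.046,0.0,0.0,-0.0,-0.094,0.4],[0.318,0.058,0.0,0.0,-0.0,-0.118,0.4],[0.381,0.069,0.0,0.0,-0.0,-0.141,0.4],[0.445,0.081,0.0,0.0,-0.0,-0.165,0.4],[0.509,0.092,0.0,0.0,-0.0,-0.188,0.4],[0.572,0.104,0.0,0.0,-0.0,-0.212,0.4],[0.636,0.115,0.0,0.0,-0.0,-0.235,0.4],[0.699,0.127,0.0,0.0,-0.0,-0.259,0.4],[0.763,0.138,0.0,0.001,-0.0,-0.282,0.4]] 
  -> [493.9 137.    8.1]
```

Request:
step_arm --pt "-0.79 -1.0 0.09 0 0 0.76 0.4" --pt "-0.79 -1.0 0.09 0 0 0.76 0.4" --pt "-0.79 -1.0 0.09 0 0 0.76 0.4" --pt "-0.79 -1.0 0.09 0 0 0.76 0.4" --pt "-0.79 -1.0 0.09 0 0 0.76 0.4" --pt "-0.79 -1.0 0.09 0 0 0.76 0.4"

```text
time_s: 0.6
tcp_pos: [297.2, 383.8, 216.8]
orientation: [[-0.703, 0.711, -0.002], [0.711, 0.703, -0.004], [-0.001, -0.004, -1.0]]
contact_force: [-0.4, -0.1, -0.1]
gripper_width: 59.9
gripper_force: 0.0
```

Request:
step_arm --pt "-1.0 -0.58 0.09 0 0 0.69 0.4" --pt "-1.0 -0.58 0.09 0 0 0.69 0.4" --pt "-1.0 -0.58 0.09 0 0 0.69 0.4" --pt "-1.0 -0.58 0.09 0 0 0.69 0.4" --pt "-1.0 -0.58 0.09 0 0 0.69 0.4" --pt "-1.0 -0.58 0.09 0 0 0.69 0.4"

```text
time_s: 1.1
tcp_pos: [341.8, 219.3, 204.2]
orientation: [[-0.42, 0.908, -0.001], [0.908, 0.42, -0.0], [-0.0, -0.001, -1.0]]
contact_force: [0.3, 1.0, 0.5]
gripper_width: 59.6
gripper_force: 0.0
```

Request:
step_arm --pt "-1.0 -0.18 0.07 0 0 0.6 0.4" --pt "-1.0 -0.18 0.07 0 0 0.6 0.4" --pt "-1.0 -0.18 0.07 0 0 0.6 0.4" --pt "-1.0 -0.18 0.07 0 0 0.6 0.4" --pt "-1.0 -0.18 0.07 0 0 0.6 0.4" --pt "-1.0 -0.18 0.07 0 0 0.6 0.4"

```text
time_s: 1.6
tcp_pos: [381.5, 73.9, 193.9]
orientation: [[-0.134, 0.991, 0.001], [0.991, 0.134, 0.001], [0.0, 0.001, -1.0]]
contact_force: [0.9, 0.5, -0.3]
gripper_width: 59.7
gripper_force: 0.0
```

Request:
step_arm --pt "-1.0 0.12 0.08 0 0 0.6 0.4" --pt "-1.0 0.12 0.08 0 0 0.6 0.4" --pt "-1.0 0.12 0.08 0 0 0.6 0.4" --pt "-1.0 0.12 0.08 0 0 0.6 0.4" --pt "-1.0 0.12 0.08 0 0 0.6 0.4" --pt "-1.0 0.12 0.08 0 0 0.6 0.4"

```text
time_s: 2.1
tcp_pos: [419.7, -71.7, 181.7]
orientation: [[0.163, 0.987, -0.0], [0.987, -0.163, 0.001], [0.001, -0.0, -1.0]]
contact_force: [-0.7, 0.3, 0.2]
gripper_width: 59.7
gripper_force: 0.0
```

Request:
step_arm --pt "-0.21 0.09 0.01 0 0 0.14 0.4" --pt "-0.21 0.09 0.01 0 0 0.14 0.4" --pt "-0.21 0.09 0.01 0 0 0.14 0.4"

```text
time_s: 2.35
tcp_pos: [427.6, -104.5, 180.4]
orientation: [[0.23, 0.973, 0.0], [0.973, -0.23, 0.0], [0.0, -0.0, -1.0]]
contact_force: [0.2, -0.3, 0.1]
gripper_width: 59.7
gripper_force: 0.0
```

Request:
step_arm --pt "0 0.01 0.94 0 0 0 0.4" --pt "0 0.01 0.94 0 0 0 0.4" --pt "0 0.01 0.94 0 0 0 0.4" --pt "0 0.01 0.94 0 0 0 0.4" --pt "0 0.01 0.94 0 0 0 0.4"

```text
time_s: 2.77
tcp_pos: [425.6, -103.3, 36.2]
orientation: [[0.228, 0.974, -0.007], [0.974, -0.228, 0.002], [0.001, -0.008, -1.0]]
contact_force: [-0.1, 0.3, -0.1]
gripper_width: 59.6
gripper_force: 0.0
```

Request:
step_arm --pt "0 0 0.1 0 0 0 0.4" --pt "0 0 0.21 0 0 0 0.4" --pt "0 0 0.21 0 0 0 0.4" --pt "0.06 0 0.21 0 0 0 0.4" --pt "0.12 0 0.21 0 0 0 0.4" --pt "0.12 0 0.21 0 0 0 0.4"

```text
time_s: 3.27
tcp_pos: [433.8, -87.0, 9.2]
orientation: [[0.229, 0.973, 0.002], [0.973, -0.229, -0.0], [0.0, 0.002, -1.0]]
contact_force: [-0.5, 0.3, 0.1]
gripper_width: 60.1
gripper_force: 0.0
```

Run:
```python
from h import *
im=r.read_camera("wrist");cv2.imwrite("pics/w1.png",im[:,:,::-1])
plan([])
```

```text
t 3.32 [433.6 -87.5   9.1] F [-0.7  0.3  0.5] w 59.70556423795309
```

View pics/w1.png

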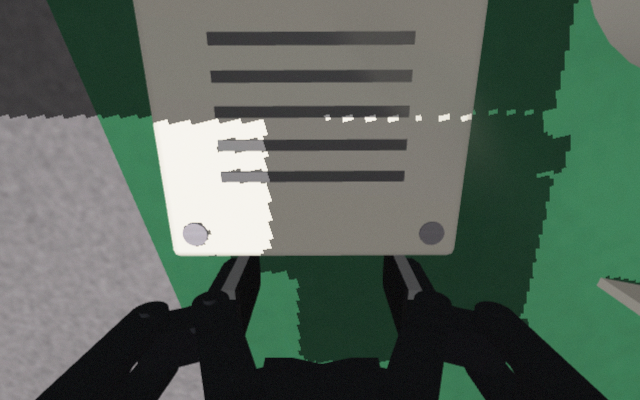

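The wrist view shows the fingers at about (250,260) and (392,260), square to the near face of the square cover (edge at row 252) and centred on it. Pushing now.

Request:
step_arm --pt "0.065 0 0 0 0 -0.024 0.4" --pt "0.13 0.005 0 0 0 -0.047 0.4" --pt "0.195 0.007 0 0 0 -0.07 0.4" --pt "0.26 0.01 0 0 0 -0.095 0.4" --pt "0.325 0.012 0 0 0 -0.12 0.4" --pt "0.39 0.015 0 0 0 -0.14 0.4" --pt "0.45 0.017 0 0 0 -0.165 0.4" --pt "0.515 0.02 0 0 0 -0.19 0.4" --pt "0.58 0.022 0 0 0 -0.21 0.4" --pt "0.645 0.025 0 0 0 -0.235 0.4" --pt "0.71 0.027 0 0 0 -0.26 0.4" --pt "0.775 0.03 0 0 0 -0.28 0.4"

```text
time_s: 4.32
tcp_pos: [464.0, 24.5, 7.7]
orientation: [[0.092, 0.996, -0.0], [0.996, -0.092, 0.0], [-0.0, -0.0, -1.0]]
contact_force: [0.1, -0.8, -0.6]
gripper_width: 59.8
gripper_force: 0.3
```

Run:
```python
from h import *
plan([(494,137,8.5,92.9,0,10)])
```

```text
t 4.32 [464.   24.5   7.7] F [ 0.1 -0.8 -0.6] w 59.77163366749397
[[0.064,0.011,-0.0,-0.0,-0.0,-0.024,0.4],[0.128,0.022,-0.001,-0.0,-0.0,-0.047,0.4],[0.191,0.033,-0.001,-0.0,-0.0,-0.071,0.4],[0.255,0.044,-0.002,-0.0,-0.0,-0.095,0.4],[0.319,0.054,-0.002,-0.0,-0.0,-0.119,0.4],[0.383,0.065,-0.003,-0.0,-0.0,-0.142,0.4],[0.446,0.076,-0.003,-0.0,-0.0,-0.166,0.4],[0.51,0.087,-0.003,-0.0,-0.0,-0.19,0.4],[0.574,0.098,-0.004,-0.0,-0.0,-0.214,0.4],[0.638,0.109,-0.004,-0.0,-0.0,-0.237,0.4],[0.701,0.12,-0.005,-0.001,-0.0,-0.261,0.4],[0.765,0.131,-0.005,-0.001,-0.0,-0.285,0.4]] 
  -> [494.1 137.    8.5]
```

Request:
step_arm --pt "0.065 0.01 0 0 0 -0.024 0.4" --pt "0.13 0.02 0 0 0 -0.047 0.4" --pt "0.19 0.033 0 0 0 -0.07 0.4" --pt "0.255 0.044 0 0 0 -0.095 0.4" --pt "0.32 0.055 0 0 0 -0.12 0.4" --pt "0.38 0.065 0 0 0 -0.14 0.4" --pt "0.445 0.075 0 0 0 -0.165 0.4" --pt "0.51 0.087 0 0 0 -0.19 0.4" --pt "0.575 0.1 0 0 0 -0.215 0.4" --pt "0.64 0.11 0 0 0 -0.24 0.4" --pt "0.7 0.12 0 0 0 -0.26 0.4" --pt "0.765 0.13 0 0 0 -0.285 0.4"

```text
time_s: 5.32
tcp_pos: [494.1, 136.8, 7.8]
orientation: [[-0.051, 0.999, -0.0], [0.999, 0.051, -0.0], [-0.0, -0.0, -1.0]]
contact_force: [-0.4, -0.3, 0.1]
gripper_width: 60.0
gripper_force: 0.4
```

Request:
step_arm --pt "-0.1 0 0 0 0 0 0.4" --pt "-0.2 0 0 0 0 0 0.4" --pt "-0.3 0 -0.3 0 0 0 0.4" --pt "-0.3 0 -0.6 0 0 0 0.4" --pt "-0.3 0 -0.8 0 0 0 0.4"

```text
time_s: 5.73
tcp_pos: [495.6, 90.6, 128.5]
orientation: [[-0.049, 0.999, -0.003], [0.999, 0.049, -0.0], [-0.0, -0.003, -1.0]]
contact_force: [1.9, 0.7, 0.4]
gripper_width: 59.7
gripper_force: 0.0
```

Run:
```python
from h import *
# round: centre C, tool x = +yaw axis pointing away from pull dir -> tool "front" is -x side
plan([(710,16,125,0,0,40),(710,16,40,0,0,40),(710,16,8,0,0,15)])
```

```text
t 5.73 [495.6  90.6 128.5] F [1.9 0.7 0.4] w 59.727625537399994
[[-0.17,0.43,0.01,-0.0,0.0,1.0,0.4]] x6
[[0.05,0.47,0.0,-0.0,0.0,1.0,0.4]] x6
[[0.27,0.38,0.01,-0.0,0.0,1.0,0.4]] x6
[[0.1,0.05,-0.0,0.0,0.01,0.24,0.4]] x2
  -> [709.8  15.8 124.9]
[[-0.0,-0.0,0.57,0.0,-0.0,-0.0,0.4]] x4
  -> [710.   15.8  39.4]
[[-0.0,-0.001,0.07,0.0,-0.002,-0.0,0.4],[-0.0,-0.001,0.14,0.0,-0.003,-0.001,0.4],[-0.001,-0.002,0.21,0.0,-0.005,-0.001,0.4]] 
  -> [709.9  16.1   7.9]
```

Request:
step_arm --pt "-0.17 0.43 0.01 0 0 1.0 0.4" --pt "-0.17 0.43 0.01 0 0 1.0 0.4" --pt "-0.17 0.43 0.01 0 0 1.0 0.4" --pt "-0.17 0.43 0.01 0 0 1.0 0.4" --pt "-0.17 0.43 0.01 0 0 1.0 0.4"

```text
time_s: 6.15
tcp_pos: [562.3, 69.0, 126.4]
orientation: [[0.439, 0.898, 0.0], [0.898, -0.439, 0.0], [0.0, 0.0, -1.0]]
contact_force: [-0.3, 0.1, -0.2]
gripper_width: 59.8
gripper_force: 0.0
```

Request:
step_arm --pt "0.05 0.47 0 0 0 1.0 0.4" --pt "0.05 0.47 0 0 0 1.0 0.4" --pt "0.05 0.47 0 0 0 1.0 0.4" --pt "0.05 0.47 0 0 0 1.0 0.4" --pt "0.05 0.47 0 0 0 1.0 0.4"

```text
time_s: 6.57
tcp_pos: [628.6, 45.0, 125.9]
orientation: [[0.814, 0.581, -0.001], [0.581, -0.814, 0.0], [-0.001, -0.0, -1.0]]
contact_force: [0.1, 1.1, -0.4]
gripper_width: 59.5
gripper_force: 0.0
```

Request:
step_arm --pt "0.27 0.38 0.01 0 0 1.0 0.4" --pt "0.27 0.38 0.01 0 0 1.0 0.4" --pt "0.27 0.38 0.01 0 0 1.0 0.4" --pt "0.27 0.38 0.01 0 0 1.0 0.4" --pt "0.27 0.38 0.01 0 0 1.0 0.4"

```text
time_s: 6.98
tcp_pos: [694.4, 22.3, 124.4]
orientation: [[0.993, 0.122, -0.001], [0.122, -0.993, 0.0], [-0.001, -0.0, -1.0]]
contact_force: [1.1, -0.6, 0.5]
gripper_width: 59.7
gripper_force: 0.0
```

Request:
step_arm --pt "0.1 0.05 0 0 0.01 0.24 0.4" --pt "0.1 0.05 0 0 0.01 0.24 0.4" --pt "0.1 0.05 0 0 0.01 0.24 0.4" --pt "0.1 0.05 0 0 0.01 0.24 0.4"

```text
time_s: 7.32
tcp_pos: [709.6, 16.7, 124.7]
orientation: [[1.0, 0.007, 0.004], [0.007, -1.0, 0.0], [0.004, -0.0, -1.0]]
contact_force: [0.3, 0.4, -0.5]
gripper_width: 59.8
gripper_force: 0.0
```

Run:
```python
from h import *
im=r.read_camera("top");b=im[:,:,::-1].copy();cv2.imwrite("pics/top1.png",b)
cv2.imwrite("pics/top1c.png",cv2.resize(b[95:245,220:420],None,fx=4,fy=4,interpolation=cv2.INTER_CUBIC))
plan([(710,16,40,0,0,40),(710,16,8,0,0,15)])
```

```text
t 7.37 [709.6  16.7 124.7] F [0.8 0.7 0.7] w 59.6424369333214
[[0.0,0.01,0.56,-0.0,-0.01,0.01,0.4]] x4
  -> [710.   15.3  40.7]
[[0.0,-0.002,0.073,-0.0,0.001,0.001,0.4],[0.0,-0.003,0.145,-0.0,0.001,0.001,0.4],[0.0,-0.005,0.218,-0.001,0.002,0.002,0.4]] 
  -> [709.9  16.    8. ]
```

View pics/top1c.png

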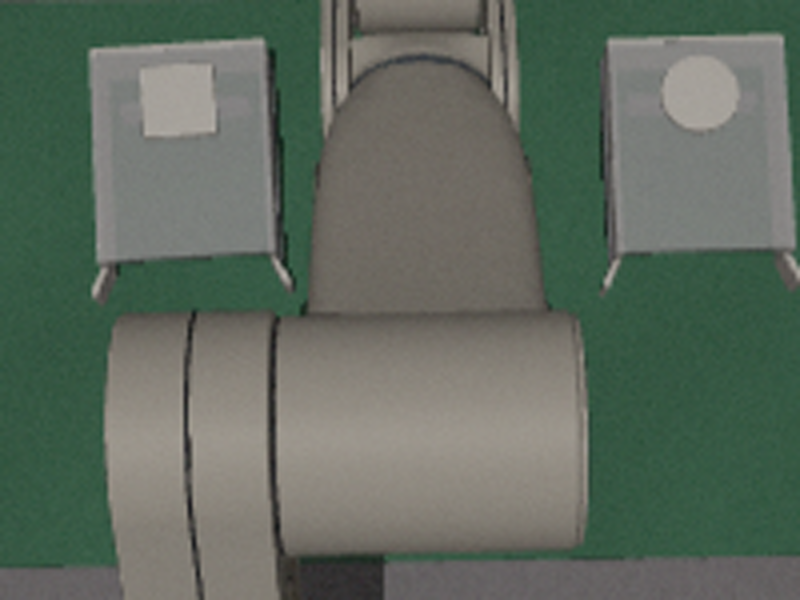

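The arm hides the centre, and both cassettes are unmoved. Next I descend and pull the round cover back and around.

Request:
step_arm --pt "0 0.01 0.56 0 -0.01 0.01 0.4" --pt "0 0.01 0.56 0 -0.01 0.01 0.4" --pt "0 0.01 0.56 0 -0.01 0.01 0.4" --pt "0 0.01 0.65 0 -0.01 0.01 0.4" --pt "0 0.01 0.72 0 -0.01 0.01 0.4" --pt "0 0.01 0.775 0 -0.01 0.01 0.4" --pt "0 0.01 0.775 0 -0.01 0.01 0.4"

```text
time_s: 7.95
tcp_pos: [711.0, 14.9, 8.4]
orientation: [[1.0, -0.004, -0.0], [-0.004, -1.0, 0.0], [-0.0, -0.0, -1.0]]
contact_force: [-0.4, -1.0, 1.3]
gripper_width: 59.6
gripper_force: 0.0
```

```bash
cat >> h.py <<'E'
def rows(poses,g=0.4,n=12):
    p,R,s=st();print("t",round(s["time_s"],2),p.round(1),"F",np.round(s["contact_force"],1))
    for i in range(0,len(poses),n):
        o=[]
        for x,y,z,yaw,tilt in poses[i:i+n]:
            o.append(np.r_[(R.T@(np.array([x,y,z])-p)/150),Ro.from_matrix(R.T@Rot(yaw,tilt)).as_rotvec()/.5].round(3).tolist()+[g])
        print(str(o).replace(" ",""))
        l=np.array(o[-1]);p=p+R@l[:3]*150;R=R@Ro.from_rotvec(l[3:6]*.5).as_matrix();print(" ->",p.round(1))
def cradle(C,head,d,z,tilt=0,flip=True):
    a=np.radians(head);return (C[0]-d*np.cos(a),C[1]-d*np.sin(a),z,head-180 if flip else head,tilt)
E
python3 - <<'E'
from h import *
P=[(710-9*i,16,8,0,0) for i in range(1,11)]   # to C x=557
P+=[P[-1]]*2
for k in range(1,19):
    b=np.radians(90+5*k);P.append(cradle((557+57*np.cos(b),-41+57*np.sin(b)),180+5*k,63,8))
rows(P)
E
```

```text
t 7.95 [711.   14.9   8.4] F [-0.4 -1.   1.3]
[[-0.066,-0.007,0.003,-0.001,0.0,-0.008,0.4],[-0.126,-0.007,0.003,-0.001,0.0,-0.008,0.4],[-0.186,-0.006,0.003,-0.001,0.0,-0.008,0.4],[-0.246,-0.006,0.003,-0.001,0.0,-0.008,0.4],[-0.306,-0.006,0.003,-0.001,0.0,-0.008,0.4],[-0.366,-0.006,0.003,-0.001,0.0,-0.008,0.4],[-0.426,-0.005,0.003,-0.001,0.0,-0.008,0.4],[-0.486,-0.005,0.003,-0.001,0.0,-0.008,0.4],[-0.546,-0.005,0.003,-0.001,0.0,-0.008,0.4],[-0.606,-0.005,0.003,-0.001,0.0,-0.008,0.4],[-0.606,-0.005,0.003,-0.001,0.0,-0.008,0.4],[-0.606,-0.005,0.003,-0.001,0.0,-0.008,0.4]]
 -> [620.1  16.1   8. ]
[[-0.035,-0.035,-0.0,0.0,0.0,-0.175,0.4],[-0.073,-0.067,-0.0,0.0,0.0,-0.349,0.4],[-0.113,-0.095,-0.0,0.0,0.0,-0.524,0.4],[-0.156,-0.12,-0.0,0.0,0.0,-0.698,0.4],[-0.2,-0.141,-0.0,0.0,0.0,-0.873,0.4],[-0.247,-0.159,-0.0,0.0,0.0,-1.047,0.4],[-0.294,-0.172,-0.0,0.0,0.0,-1.222,0.4],[-0.343,-0.181,-0.0,0.0,0.0,-1.396,0.4],[-0.392,-0.185,-0.0,0.0,0.0,-1.571,0.4],[-0.442,-0.186,-0.0,0.0,0.0,-1.745,0.4],[-0.491,-0.182,-0.0,0.0,0.0,-1.92,0.4],[-0.54,-0.173,-0.0,0.0,0.0,-2.095,0.4]]
 -> [539.1  42.    8. ]
[[-0.034,-0.035,-0.0,-0.0,0.0,-0.174,0.4],[-0.072,-0.067,-0.0,-0.0,0.0,-0.349,0.4],[-0.112,-0.096,-0.0,-0.0,0.0,-0.523,0.4],[-0.155,-0.121,-0.0,-0.0,0.0,-0.698,0.4],[-0.199,-0.142,-0.0,-0.0,0.0,-0.872,0.4],[-0.246,-0.159,-0.0,-0.0,0.0,-1.047,0.4]]
 -> [500.  22.   8.]
```

Request:
step_arm --pt "-0.065 -0.007 0 0 0 -0.008 0.4" --pt "-0.125 -0.007 0 0 0 -0.008 0.4" --pt "-0.185 -0.007 0 0 0 -0.008 0.4" --pt "-0.245 -0.007 0 0 0 -0.008 0.4" --pt "-0.305 -0.006 0 0 0 -0.008 0.4" --pt "-0.365 -0.006 0 0 0 -0.008 0.4" --pt "-0.425 -0.006 0 0 0 -0.008 0.4" --pt "-0.485 -0.006 0 0 0 -0.008 0.4" --pt "-0.545 -0.006 0 0 0 -0.008 0.4" --pt "-0.605 -0.006 0 0 0 -0.008 0.4"

```text
time_s: 8.78
tcp_pos: [619.7, 16.2, 8.8]
orientation: [[1.0, -0.001, 0.001], [-0.001, -1.0, 0.0], [0.001, -0.0, -1.0]]
contact_force: [3.5, 0.1, 2.0]
gripper_width: 60.0
gripper_force: 1.5
```

Request:
step_arm --pt "-0.035 -0.035 0 0 0 -0.175 0.4" --pt "-0.073 -0.067 0 0 0 -0.35 0.4" --pt "-0.113 -0.095 0 0 0 -0.525 0.4" --pt "-0.156 -0.12 0 0 0 -0.7 0.4" --pt "-0.2 -0.141 0 0 0 -0.873 0.4"

```text
time_s: 9.2
tcp_pos: [588.9, 37.6, 8.2]
orientation: [[0.905, 0.426, -0.001], [0.426, -0.905, 0.0], [-0.001, -0.001, -1.0]]
contact_force: [1.7, 0.1, 0.1]
gripper_width: 59.5
gripper_force: 0.6
```

Request:
step_arm --pt "-0.035 -0.035 0 0 0 -0.175 0.4" --pt "-0.073 -0.067 0 0 0 -0.35 0.4" --pt "-0.113 -0.095 0 0 0 -0.525 0.4" --pt "-0.156 -0.12 0 0 0 -0.7 0.4" --pt "-0.2 -0.141 0 0 0 -0.873 0.4"

```text
time_s: 9.62
tcp_pos: [552.5, 44.0, 8.2]
orientation: [[0.64, 0.769, -0.002], [0.769, -0.64, 0.0], [-0.001, -0.002, -1.0]]
contact_force: [0.8, 1.7, 0.6]
gripper_width: 59.7
gripper_force: 0.5
```

Request:
step_arm --pt "-0.035 -0.035 0 0 0 -0.175 0.4" --pt "-0.073 -0.067 0 0 0 -0.35 0.4" --pt "-0.113 -0.095 0 0 0 -0.525 0.4" --pt "-0.156 -0.12 0 0 0 -0.7 0.4" --pt "-0.2 -0.141 0 0 0 -0.873 0.4"

```text
time_s: 10.03
tcp_pos: [516.7, 34.5, 8.2]
orientation: [[0.255, 0.967, -0.002], [0.967, -0.255, 0.0], [-0.0, -0.002, -1.0]]
contact_force: [-0.0, 1.0, 0.1]
gripper_width: 59.3
gripper_force: 0.5
```

Request:
step_arm --pt "-0.035 -0.035 0 0 0 -0.175 0.4" --pt "-0.073 -0.067 0 0 0 -0.35 0.4" --pt "-0.113 -0.095 0 0 0 -0.525 0.4"

```text
time_s: 10.28
tcp_pos: [498.4, 21.8, 8.2]
orientation: [[-0.005, 1.0, -0.003], [1.0, 0.005, 0.0], [0.0, -0.003, -1.0]]
contact_force: [0.2, 0.4, 0.5]
gripper_width: 59.8
gripper_force: 0.6
```

Run:
```python
from h import *
im=r.read_camera("scene");b=im[:,:,::-1].copy()
cv2.imwrite("pics/s2.png",cv2.resize(b[150:300,185:445],None,fx=3,fy=3,interpolation=cv2.INTER_CUBIC))
p=st()[0]
rows([(500,p[1]-10*i,8,90,0) for i in range(1,19)]) # C goes from -41 to -221
```

```text
t 10.33 [496.9  21.2   8. ] F [-1.4 -0.4 -0.5]
[[-0.067,0.02,-0.0,-0.009,-0.0,0.019,0.4],[-0.134,0.019,-0.0,-0.009,-0.0,0.019,0.4],[-0.2,0.019,-0.0,-0.009,-0.0,0.019,0.4],[-0.267,0.018,-0.0,-0.009,-0.0,0.019,0.4],[-0.334,0.017,-0.0,-0.009,-0.0,0.019,0.4],[-0.4,0.017,-0.0,-0.009,-0.0,0.019,0.4],[-0.467,0.016,-0.0,-0.009,-0.0,0.019,0.4],[-0.534,0.015,-0.0,-0.009,-0.0,0.019,0.4],[-0.6,0.015,-0.0,-0.009,-0.0,0.019,0.4],[-0.667,0.014,-0.0,-0.009,-0.0,0.019,0.4],[-0.733,0.013,-0.0,-0.009,-0.0,0.019,0.4],[-0.8,0.013,-0.0,-0.009,-0.0,0.019,0.4]]
 -> [500.  -98.8   7.9]
[[-0.067,-0.0,-0.0,-0.0,-0.0,0.0,0.4],[-0.133,-0.0,-0.0,-0.0,-0.0,0.0,0.4],[-0.2,-0.0,-0.0,-0.0,-0.0,0.0,0.4],[-0.267,-0.0,-0.001,-0.0,-0.0,0.0,0.4],[-0.333,-0.0,-0.001,-0.0,-0.0,0.0,0.4],[-0.4,-0.0,-0.001,-0.0,-0.0,0.0,0.4]]
 -> [ 500.  -158.8    8.1]
```

View pics/s2.png

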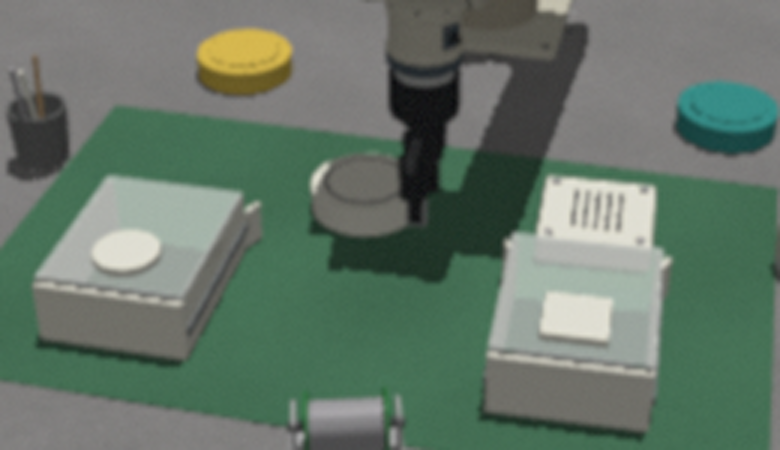

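The scene crop shows the round cover at (362,190), held in the cradle. The square cover at (600,215) is staged in line with its mouth. Next I push the round cover to the round mouth line and back off.

Request:
step_arm --pt "-0.067 0.01 0 0 0 0.01 0.4" --pt "-0.134 0.015 0 0 0 0.015 0.4" --pt "-0.2 0.015 0 0 0 0.015 0.4" --pt "-0.267 0.015 0 0 0 0.015 0.4" --pt "-0.334 0.015 0 0 0 0.015 0.4" --pt "-0.4 0.015 0 0 0 0.015 0.4" --pt "-0.467 0.015 0 0 0 0.015 0.4" --pt "-0.534 0.015 0 0 0 0.015 0.4" --pt "-0.6 0.015 0 0 0 0.015 0.4" --pt "-0.667 0.015 0 0 0 0.015 0.4" --pt "-0.734 0.015 0 0 0 0.015 0.4" --pt "-0.8 0.015 0 0 0 0.015 0.4"

```text
time_s: 11.33
tcp_pos: [502.8, -99.2, 8.5]
orientation: [[0.007, 1.0, -0.0], [1.0, -0.007, 0.0], [0.0, -0.0, -1.0]]
contact_force: [-0.3, 2.0, -0.3]
gripper_width: 59.7
gripper_force: 0.4
```

Request:
step_arm --pt "-0.067 0 0 0 0 0 0.4" --pt "-0.133 0 0 0 0 0 0.4" --pt "-0.2 0 0 0 0 0 0.4" --pt "-0.267 0 0 0 0 0 0.4" --pt "-0.333 0 0 0 0 0 0.4" --pt "-0.4 0 0 0 0 0 0.4" --pt "-0.4 0 0 0 0 0 0.4"

```text
time_s: 11.92
tcp_pos: [502.9, -160.1, 8.7]
orientation: [[0.008, 1.0, 0.001], [1.0, -0.008, -0.0], [-0.0, 0.001, -1.0]]
contact_force: [0.4, -0.6, -0.5]
gripper_width: 59.8
gripper_force: 0.0
```

Request:
step_arm --pt "0.1 0 0 0 0 0 0.4" --pt "0.2 0 0 0 0 0 0.4" --pt "0.3 0 -0.3 0 0 0 0.4" --pt "0.3 0 -0.6 0 0 0 0.4" --pt "0.3 0 -0.6 0 0 0 0.4"

```text
time_s: 12.33
tcp_pos: [505.4, -113.0, 102.8]
orientation: [[0.006, 1.0, 0.006], [1.0, -0.006, -0.001], [-0.001, 0.006, -1.0]]
contact_force: [1.5, -0.5, 1.0]
gripper_width: 60.1
gripper_force: 0.0
```

Run:
```python
from h import *
plan([(400,-150,98,0,0,40),(405,-220.5,98,0,0,40),(405,-220.5,40,0,0,40),(405,-220.5,8,0,0,15)])
```

```text
t 12.33 [ 505.4 -113.   102.8] F [ 1.5 -0.5  1. ] w 60.13693524886878
[[-0.08,-0.22,0.01,0.0,-0.0,1.0,0.4]] x6
[[-0.18,-0.16,0.01,0.0,-0.0,1.0,0.4]] x6
[[-0.23,-0.06,0.01,0.0,-0.01,1.0,0.4]] x6
[[-0.03,0.01,-0.0,0.01,-0.0,0.13,0.4]] x2
  -> [ 399.9 -149.5   97.8]
[[0.03,0.47,-0.0,-0.0,-0.0,0.0,0.4]] x3
  -> [ 404.4 -220.    97.6]
[[0.0,0.0,0.38,-0.0,-0.0,0.0,0.4]] x3
  -> [ 404.5 -219.9   40.6]
[[0.001,0.002,0.072,-0.002,-0.001,0.0,0.4],[0.002,0.003,0.145,-0.003,-0.001,0.0,0.4],[0.003,0.005,0.217,-0.005,-0.002,0.0,0.4]] 
  -> [ 404.9 -220.5    8.1]
```

Request:
step_arm --pt "-0.08 -0.22 0.01 0 0 1.0 0.4" --pt "-0.08 -0.22 0.01 0 0 1.0 0.4" --pt "-0.08 -0.22 0.01 0 0 1.0 0.4" --pt "-0.08 -0.22 0.01 0 0 1.0 0.4" --pt "-0.08 -0.22 0.01 0 0 1.0 0.4"

```text
time_s: 12.75
tcp_pos: [469.7, -125.2, 97.3]
orientation: [[0.49, 0.872, 0.001], [0.872, -0.49, 0.0], [0.0, 0.001, -1.0]]
contact_force: [0.3, -0.5, 0.2]
gripper_width: 59.8
gripper_force: 0.0
```

Request:
step_arm --pt "-0.18 -0.16 0.01 0 0 1.0 0.4" --pt "-0.18 -0.16 0.01 0 0 1.0 0.4" --pt "-0.18 -0.16 0.01 0 0 1.0 0.4" --pt "-0.18 -0.16 0.01 0 0 1.0 0.4" --pt "-0.18 -0.16 0.01 0 0 1.0 0.4"

```text
time_s: 13.17
tcp_pos: [435.6, -137.1, 95.6]
orientation: [[0.846, 0.534, 0.0], [0.534, -0.846, 0.0], [0.0, 0.0, -1.0]]
contact_force: [-0.7, -0.2, -0.1]
gripper_width: 59.8
gripper_force: 0.0
```

Request:
step_arm --pt "-0.23 -0.06 0.01 0 0 1.0 0.4" --pt "-0.23 -0.06 0.01 0 0 1.0 0.4" --pt "-0.23 -0.06 0.01 0 0 1.0 0.4" --pt "-0.23 -0.06 0.01 0 0 1.0 0.4" --pt "-0.23 -0.06 0.01 0 0 1.0 0.4"

```text
time_s: 13.58
tcp_pos: [401.7, -147.9, 94.1]
orientation: [[0.998, 0.066, 0.0], [0.066, -0.998, 0.0], [0.0, -0.0, -1.0]]
contact_force: [-0.9, -0.3, -0.6]
gripper_width: 59.5
gripper_force: 0.0
```

Request:
step_arm --pt "0 0.47 0 0 0 0.13 0.4" --pt "0 0.47 0 0 0 0.13 0.4" --pt "0 0.47 0 0 0 0.13 0.4" --pt "0 0.47 0 0 0 0.13 0.4"

```text
time_s: 13.92
tcp_pos: [406.5, -219.3, 94.0]
orientation: [[1.0, 0.004, 0.001], [0.004, -1.0, 0.0], [0.001, -0.0, -1.0]]
contact_force: [-0.3, 1.0, -0.2]
gripper_width: 60.0
gripper_force: 0.0
```

Run:
```python
from h import *
W=r.camera_params("wrist");im=r.read_camera("wrist");cv2.imwrite("pics/w2.png",im[:,:,::-1])
np.save("w2.npy",np.r_[W["mtx"].ravel(),W["camera_from_world"].ravel()])
plan([(405,-220.5,40,0,0,40),(405,-220.5,8,0,0,15)])
```

```text
t 13.97 [ 405.8 -218.2   93.8] F [-0.3 -0.6 -0.3] w 60.06253941196908
[[-0.01,0.02,0.36,-0.0,0.0,0.01,0.4]] x3
  -> [ 404.3 -221.2   39.8]
[[0.002,-0.001,0.071,-0.0,0.0,-0.001,0.4],[0.003,-0.003,0.141,-0.001,0.001,-0.002,0.4],[0.005,-0.004,0.212,-0.001,0.001,-0.003,0.4]] 
  -> [ 405.1 -220.5    8. ]
```

View pics/w2.png

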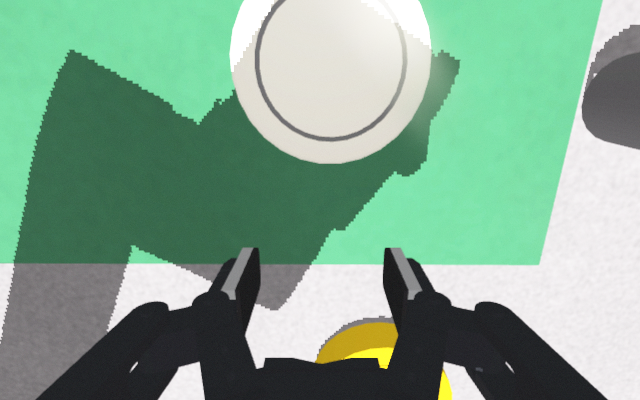

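The round cover is ahead with its ring centred near (331,62). The yellow look-alike shows low in the frame at (385,350). I'll check that it's clear.

Run:
```python
from h import *
a=np.load("w2.npy");W={"mtx":a[:9].reshape(3,3),"camera_from_world":a[9:].reshape(4,4)}
print("disc",onz(W,(331.5,62),32).round(1), "ring bottom",onz(W,(331,141),32).round(1),"rim bottom",onz(W,(331,163),30).round(1))
print("yellow",onz(r.camera_params("top"),(414.5,269),30).round(1), "wrist top edge",onz(W,(380,322),30).round(1))
```

```text
disc [ 503.3 -225.8   32. ] ring bottom [ 456.9 -226.2   32. ] rim bottom [ 442.2 -226.4   30. ]
yellow [ 232.8 -273.8   30. ] wrist top edge [ 316.9 -266.1   30. ]
```

Run:
```python
from h import *
plan([(405,-225,40,0,0,40),(405,-225,8.5,0,0,15),(470,-223,8.5,0,0,9),(455,-223,12,0,0,9),(455,-223,13,0.3,20,40),(455,-223,13,0.3,40,40)])
```

```text
t 13.97 [ 405.8 -218.2   93.8] F [-0.3 -0.6 -0.3] w 60.06253941196908
[[-0.01,0.05,0.36,-0.0,0.0,0.01,0.4]] x3
  -> [ 404.3 -225.7   39.8]
[[0.002,-0.001,0.07,-0.0,0.0,-0.001,0.4],[0.003,-0.003,0.139,-0.001,0.001,-0.002,0.4],[0.005,-0.004,0.209,-0.001,0.001,-0.003,0.4]] 
  -> [ 405.1 -225.     8.4]
[[0.054,-0.002,-0.0,-0.0,0.0,0.0,0.4],[0.108,-0.003,-0.0,-0.0,0.0,0.0,0.4],[0.162,-0.005,-0.0,-0.0,0.0,0.0,0.4],[0.216,-0.007,-0.0,-0.0,0.0,0.0,0.4],[0.271,-0.008,-0.0,-0.0,0.0,0.0,0.4],[0.325,-0.01,-0.0,-0.0,0.0,0.0,0.4],[0.379,-0.012,-0.0,-0.0,0.0,0.0,0.4],[0.433,-0.014,-0.0,-0.0,0.0,0.0,0.4]] 
  -> [ 470.  -222.9    8.4]
[[-0.05,0.0,-0.012,-0.0,0.0,0.0,0.4],[-0.1,0.0,-0.024,-0.0,0.0,0.0,0.4]] 
  -> [ 455.  -222.9   12. ]
[[-0.0,0.0,-0.01,0.0,0.7,-0.01,0.4]] x4
  -> [ 455.  -222.9   13.5]
[[-0.0,0.0,0.0,0.0,0.7,0.0,0.4]] x4
  -> [ 455.  -222.9   13.5]
```

Request:
step_arm --pt "-0.01 0.05 0.36 0 0 0.01 0.4" --pt "-0.01 0.05 0.36 0 0 0.01 0.4" --pt "-0.005 0.05 0.43 0 0 0.01 0.4" --pt "-0.005 0.045 0.5 0 0 0.01 0.4" --pt "-0.005 0.045 0.57 0 0 0.01 0.4" --pt "-0.005 0.045 0.57 0 0 0.01 0.4"

```text
time_s: 14.47
tcp_pos: [404.8, -223.9, 7.2]
orientation: [[1.0, -0.004, -0.002], [-0.004, -1.0, 0.001], [-0.002, -0.001, -1.0]]
contact_force: [0.1, 0.6, -0.2]
gripper_width: 60.0
gripper_force: 0.0
```

Request:
step_arm --pt "0.055 -0.002 0 0 0 0 0.4" --pt "0.11 -0.003 0 0 0 0 0.4" --pt "0.16 -0.005 0 0 0 0 0.4" --pt "0.215 -0.007 0 0 0 0 0.4" --pt "0.27 -0.008 0 0 0 0 0.4" --pt "0.325 -0.01 0 0 0 0 0.4" --pt "0.38 -0.012 0 0 0 0 0.4" --pt "0.435 -0.014 0 0 0 0 0.4" --pt "0.435 -0.014 0 0 0 0 0.4" --pt "0.385 -0.014 -0.012 0 0 0 0.4" --pt "0.335 -0.014 -0.024 0 0 0 0.4" --pt "0.335 -0.014 -0.024 0 0 0 0.4"

```text
time_s: 15.47
tcp_pos: [453.1, -222.5, 12.1]
orientation: [[1.0, -0.007, -0.002], [-0.007, -1.0, 0.001], [-0.002, -0.001, -1.0]]
contact_force: [0.1, 0.8, -0.3]
gripper_width: 59.9
gripper_force: 0.0
```

Request:
step_arm --pt "0 0 -0.01 0 0.7 -0.01 0.4" --pt "0 0 -0.01 0 0.7 -0.01 0.4" --pt "0 0 -0.01 0 0.7 -0.01 0.4" --pt "0 0 -0.01 0 0.7 -0.01 0.4"

```text
time_s: 15.8
tcp_pos: [459.3, -213.6, 13.5]
orientation: [[0.965, 0.01, 0.262], [0.001, -0.999, 0.034], [0.262, -0.033, -0.965]]
contact_force: [0.9, 0.0, -0.1]
gripper_width: 59.9
gripper_force: 0.0
```

Request:
step_arm --pt "0 0 0 0 0.7 0 0.4" --pt "0 0 0 0 0.7 0 0.4" --pt "0 0 0 0 0.7 0 0.4" --pt "0 0 0 0 0.7 0 0.4"

```text
time_s: 16.13
tcp_pos: [460.0, -203.6, 12.3]
orientation: [[0.924, 0.027, 0.381], [-0.004, -0.997, 0.08], [0.382, -0.075, -0.921]]
contact_force: [0.2, 0.5, -0.2]
gripper_width: 59.9
gripper_force: 0.0
```

Run:
```python
from h import *
im=r.read_camera("wrist");cv2.imwrite("pics/w3.png",im[:,:,::-1])
plan([(560,-221,12,0.3,40,9),(596,-220.8,12,0.3,40,6)])
```

```text
t 16.18 [ 459.  -203.2   11.8] F [-1.4  0.3 -1.3] w 59.72080774066361
[[0.052,0.011,0.021,-0.013,0.051,-0.003,0.4],[0.104,0.023,0.041,-0.026,0.102,-0.007,0.4],[0.156,0.034,0.062,-0.038,0.152,-0.01,0.4],[0.208,0.046,0.082,-0.051,0.203,-0.013,0.4],[0.26,0.057,0.103,-0.064,0.254,-0.017,0.4],[0.312,0.069,0.123,-0.077,0.305,-0.02,0.4],[0.364,0.08,0.144,-0.09,0.355,-0.023,0.4],[0.415,0.091,0.164,-0.102,0.406,-0.027,0.4],[0.467,0.103,0.185,-0.115,0.457,-0.03,0.4],[0.519,0.114,0.205,-0.128,0.508,-0.033,0.4],[0.571,0.126,0.226,-0.141,0.558,-0.037,0.4],[0.623,0.137,0.246,-0.154,0.609,-0.04,0.4]] 
  -> [ 560. -221.   12.]
[[0.026,0.0,0.022,0.0,0.0,0.0,0.4],[0.053,0.0,0.044,0.0,0.0,0.0,0.4],[0.079,0.0,0.066,0.0,0.0,0.0,0.4],[0.105,0.0,0.088,0.0,0.0,0.0,0.4],[0.131,0.0,0.11,0.0,0.0,0.0,0.4],[0.158,0.0,0.133,0.0,0.0,0.0,0.4],[0.184,0.0,0.155,0.0,0.0,0.0,0.4]] 
  -> [ 596.  -220.8   12. ]
```

View pics/w3.png

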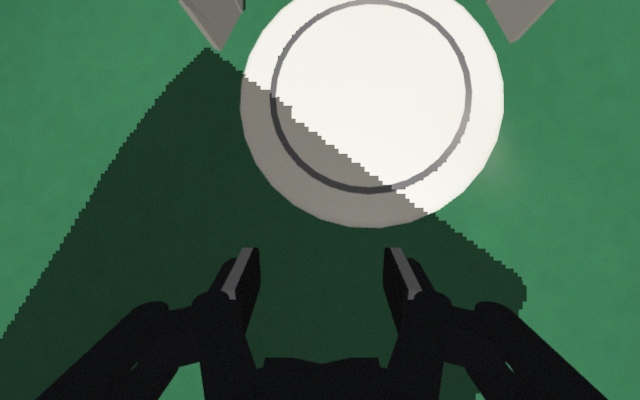

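The wrist view shows the disc centred at (370,95) and untouched. The arm couldn't reach full tilt this close in, so it drifted 20 mm sideways. I'll go back upright, push farther out, and tilt there.

Run:
```python
from h import *
p,R,s=st();T=r.camera_params("wrist")["camera_from_world"];c=-T[:3,:3].T@T[:3,3]
print("cam in tool",(R.T@(c-p)).round(1),"joints",np.round(s["joints"],1))
plan([(445,-223,12,0,0,40),(445,-223,8.5,0,0,9),(524,-221.5,8.5,0.3,0,8),(505,-221.5,12,0.3,0,9)])
```

```text
cam in tool [  79.9    0.9 -142.3] joints [-35.1  35.3 125.4  79.5  16.9 -22.5]
t 16.18 [ 459.  -203.2   11.8] F [-1.4  0.3 -1.3] w 59.72080774066361
[[-0.08,0.13,-0.05,-0.16,-0.79,0.03,0.4]] x5
  -> [ 445.6 -223.2   12.6]
[[-0.004,-0.001,0.027,-0.001,0.004,-0.004,0.4]] 
  -> [ 444.9 -223.     8.6]
[[0.053,-0.001,0.0,-0.0,0.0,-0.001,0.4],[0.105,-0.002,0.0,-0.0,0.0,-0.002,0.4],[0.158,-0.003,0.0,-0.0,0.0,-0.003,0.4],[0.211,-0.004,0.0,-0.0,0.0,-0.004,0.4],[0.264,-0.005,0.0,-0.0,0.0,-0.005,0.4],[0.316,-0.006,0.0,-0.0,0.0,-0.006,0.4],[0.369,-0.007,0.0,-0.0,0.0,-0.007,0.4],[0.422,-0.008,0.0,-0.0,0.0,-0.009,0.4],[0.474,-0.009,0.0,-0.0,0.0,-0.01,0.4],[0.527,-0.01,0.0,-0.0,0.0,-0.011,0.4]] 
  -> [ 524.  -221.5    8.6]
[[-0.042,-0.0,-0.008,-0.0,0.0,0.0,0.4],[-0.084,-0.001,-0.015,-0.0,0.0,0.0,0.4],[-0.127,-0.001,-0.023,-0.0,0.0,0.0,0.4]] 
  -> [ 504.9 -221.5   12. ]
```

Run:
```python
from h import *
plan([(445,-222,90,0.3,25,40),(455,-222,90,0.3,40,40)])
```

```text
t 16.18 [ 459.  -203.2   11.8] F [-1.4  0.3 -1.3] w 59.72080774066361
[[0.11,0.08,-0.53,-0.16,0.09,-0.02,0.4]] x4
  -> [ 444.2 -221.6   90.4]
[[0.06,0.0,0.03,0.0,0.52,0.0,0.4]] x4
  -> [ 454.2 -221.5   90.1]
```

Request:
step_arm --pt "0.11 0.08 -0.53 0 0 0 0.4" --pt "0.11 0.08 -0.53 0 0 0 0.4" --pt "0.11 0.08 -0.53 0 0 0 0.4" --pt "0.11 0.08 -0.53 0 0 0 0.4" --pt "0.11 0.08 -0.53 0 0 0 0.4" --pt "0.11 0.08 -0.53 0 0 0 0.4"

```text
time_s: 16.68
tcp_pos: [445.5, -221.7, 90.5]
orientation: [[0.925, 0.027, 0.379], [-0.004, -0.997, 0.08], [0.38, -0.076, -0.922]]
contact_force: [0.7, -0.3, 0.4]
gripper_width: 59.9
gripper_force: 0.0
```

Run:
```python
from h import *
print(np.round(r.read_state()["joints"],1))
plan([(455,-222,90,0.3,40,40)])
```

```text
[-38.2  24.4 125.   49.5  23.    6.3]
t 16.68 [ 445.5 -221.7   90.5] F [ 0.7 -0.3  0.4] w 59.88230040521878
[[0.06,0.0,0.03,-0.15,0.62,-0.04,0.4]] x4
  -> [ 455.5 -221.4   89.8]
```

Request:
step_arm --pt "0.06 0 0.03 -0.15 0.62 -0.04 0.4" --pt "0.06 0 0.03 -0.15 0.62 -0.04 0.4" --pt "0.06 0 0.03 -0.15 0.62 -0.04 0.4" --pt "0.06 0 0.03 -0.15 0.62 -0.04 0.4" --pt "0.06 0 0.03 -0.15 0.62 -0.04 0.4" --pt "0.06 0 0.03 -0.15 0.62 -0.04 0.4" --pt "0.06 0 0.03 -0.15 0.62 -0.04 0.4" --pt "0.06 0 0.03 -0.15 0.62 -0.04 0.4" --pt "0.06 0 0.03 -0.15 0.62 -0.04 0.4" --pt "0.06 0 0.03 -0.15 0.62 -0.04 0.4"

```text
time_s: 17.52
tcp_pos: [455.9, -221.0, 89.2]
orientation: [[0.766, 0.007, 0.643], [0.003, -1.0, 0.007], [0.643, -0.004, -0.766]]
contact_force: [-0.2, 0.1, 0.5]
gripper_width: 59.6
gripper_force: 0.0
```

Run:
```python
from h import *
print(np.round(r.read_state()["joints"],1))
plan([(445,-222,90,0.3,40,40),(445,-222,35,0.3,40,40),(445,-222,13,0.3,40,10)])
```

```text
[-42.4  28.9 133.6 116.5  29.3 -64.9]
t 17.52 [ 455.9 -221.    89.2] F [-0.2  0.1  0.5] w 59.62343639952177
[[-0.05,0.01,-0.05,-0.01,-0.0,-0.0,0.4]] x2
  -> [ 445.3 -222.6   90.2]
[[-0.24,-0.0,0.28,0.0,-0.0,-0.0,0.4]] x3
  -> [ 444.8 -222.6   34.8]
[[-0.031,-0.001,0.037,0.001,-0.0,-0.001,0.4],[-0.062,-0.003,0.075,0.002,-0.001,-0.002,0.4],[-0.093,-0.004,0.112,0.003,-0.001,-0.002,0.4]] 
  -> [ 444.9 -222.    13. ]
```

Request:
step_arm --pt "-0.29 0 0.23 0 0 0 0.4" --pt "-0.29 0 0.23 0 0 0 0.4" --pt "-0.29 0 0.23 0 0 0 0.4" --pt "-0.32 0.005 0.27 0 0 0 0.4" --pt "-0.35 0.005 0.305 0 0 0 0.4" --pt "-0.38 0.005 0.34 0 0 0 0.4" --pt "-0.38 0.005 0.34 0 0 0 0.4" --pt "-0.38 0.005 0.34 0 0 0 0.4"

```text
time_s: 18.18
tcp_pos: [445.4, -222.1, 14.3]
orientation: [[0.764, 0.006, 0.645], [0.003, -1.0, 0.005], [0.645, -0.002, -0.764]]
contact_force: [-0.5, 0.7, -0.6]
gripper_width: 59.9
gripper_force: 0.0
```

Run:
```python
from h import *
print(np.round(r.read_state()["joints"],1))
im=r.read_camera("wrist");cv2.imwrite("pics/w4.png",im[:,:,::-1])
plan([(540,-221.5,12,0.3,40,9),(596,-221,12,0.3,40,8)])
```

```text
[-43.7  41.5 133.7 131.5  36.9 -84.3]
t 18.23 [ 445.4 -222.1   14.4] F [-0.2 -0.5 -0.4] w 59.615565254077296
[[0.043,0.0,0.038,-0.0,-0.001,-0.0,0.4],[0.086,0.0,0.076,-0.001,-0.001,-0.0,0.4],[0.128,0.0,0.114,-0.001,-0.002,-0.0,0.4],[0.171,0.0,0.152,-0.001,-0.002,-0.0,0.4],[0.214,0.0,0.191,-0.002,-0.003,-0.0,0.4],[0.257,0.0,0.229,-0.002,-0.003,-0.0,0.4],[0.3,0.0,0.267,-0.002,-0.004,-0.0,0.4],[0.343,0.0,0.305,-0.003,-0.004,-0.0,0.4],[0.385,0.0,0.343,-0.003,-0.005,-0.0,0.4],[0.428,0.0,0.381,-0.003,-0.005,-0.001,0.4],[0.471,0.0,0.419,-0.004,-0.006,-0.001,0.4]] 
  -> [ 540.  -221.5   12. ]
[[0.036,-0.0,0.03,0.0,-0.0,0.0,0.4],[0.072,-0.0,0.06,0.0,-0.0,0.0,0.4],[0.107,-0.0,0.09,0.0,-0.0,0.0,0.4],[0.143,-0.001,0.12,0.0,-0.0,0.0,0.4],[0.179,-0.001,0.15,0.0,-0.0,0.0,0.4],[0.215,-0.001,0.18,0.0,-0.0,0.0,0.4],[0.25,-0.001,0.21,0.0,-0.0,0.0,0.4],[0.286,-0.001,0.24,0.0,-0.0,0.0,0.4]] 
  -> [ 596. -221.   12.]
```

View pics/w4.png

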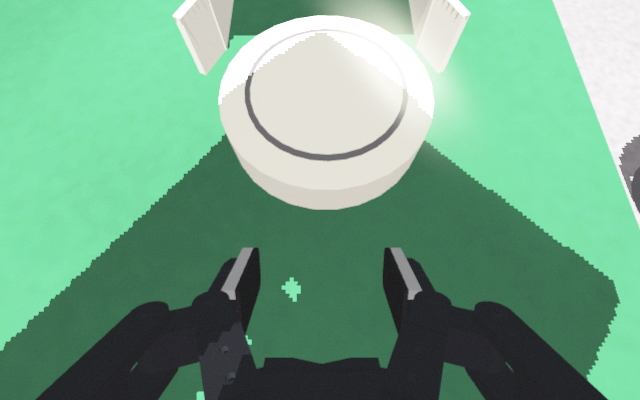

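The disc is at (327,105), between the guide tips at (205,70) and (440,70), and the fingers are centred behind it. That was my last picture, so from here I work by numbers. Pushing in.

Request:
step_arm --pt "0.043 0 0.038 0 0 0 0.4" --pt "0.086 0 0.076 0 0 0 0.4" --pt "0.128 0 0.114 0 0 0 0.4" --pt "0.171 0 0.152 0 0 0 0.4" --pt "0.214 0 0.19 0 0 0 0.4" --pt "0.257 0 0.228 0 0 0 0.4" --pt "0.3 0 0.266 0 0 0 0.4" --pt "0.343 0 0.304 0 0 0 0.4" --pt "0.385 0 0.342 0 0 0 0.4" --pt "0.428 0 0.38 0 0 0 0.4" --pt "0.471 0 0.418 0 0 0 0.4"

```text
time_s: 19.15
tcp_pos: [540.4, -221.5, 11.7]
orientation: [[0.764, 0.006, 0.645], [0.003, -1.0, 0.005], [0.645, -0.002, -0.764]]
contact_force: [-2.3, 0.1, 2.7]
gripper_width: 59.8
gripper_force: 1.2
```

Request:
step_arm --pt "0.036 0 0.03 0 0 0 0.4" --pt "0.072 0 0.06 0 0 0 0.4" --pt "0.107 0 0.09 0 0 0 0.4" --pt "0.143 0 0.12 0 0 0 0.4" --pt "0.179 0 0.15 0 0 0 0.4" --pt "0.215 0 0.18 0 0 0 0.4" --pt "0.25 0 0.21 0 0 0 0.4"

```text
time_s: 19.73
tcp_pos: [589.3, -221.3, 11.9]
orientation: [[0.764, 0.006, 0.645], [0.003, -1.0, 0.005], [0.645, -0.002, -0.764]]
contact_force: [-1.3, 0.1, 1.0]
gripper_width: 60.1
gripper_force: 0.8
```

Run:
```python
from h import *
p,R,s=st();print(np.round(s["joints"],1),p.round(1),R.round(3).tolist(),np.round(s["contact_force"],1))
T=r.camera_params("top");S=r.camera_params("scene")
for n,P in(("top",T),("scene",S)):
    im=r.read_camera(n);cv2.imwrite(f"pics/{n}_ins.png",im[:,:,::-1])
plan([(598,-220.8,12,0.3,40,4)])
```

```text
[-30.9  42.5 119.9 131.1  26.5 -69.1] [ 589.3 -221.3   11.9] [[0.764, 0.006, 0.645], [0.003, -1.0, 0.005], [0.645, -0.002, -0.764]] [-1.3  0.1  1. ]
t 19.83 [ 590.2 -221.5   12.3] F [-0.3 -0.5 -0.3] w 59.64263371272462
[[0.019,-0.002,0.018,-0.002,-0.004,0.0,0.4],[0.038,-0.004,0.035,-0.003,-0.009,0.001,0.4]] 
  -> [ 597.9 -220.8   12. ]
```

Request:
step_arm --pt "0.01 0 0.009 0 0 0 0.4" --pt "0.02 0 0.017 0 0 0 0.4" --pt "0.03 0 0.026 0 0 0 0.4" --pt "0.041 0 0.034 0 0 0 0.4" --pt "0.051 0 0.043 0 0 0 0.4" --pt "0.061 0 0.052 0 0 0 0.4"

```text
time_s: 20.33
tcp_pos: [600.7, -221.3, 11.8]
orientation: [[0.765, 0.006, 0.645], [0.003, -1.0, 0.005], [0.645, -0.002, -0.765]]
contact_force: [-0.9, 0.6, 0.6]
gripper_width: 60.0
gripper_force: 0.5
```

Request:
step_arm --pt "0.005 0 0.004 0 0 0 0.4" --pt "0.01 0 0.009 0 0 0 0.4" --pt "0.015 0 0.013 0 0 0 0.4" --pt "0.02 0 0.017 0 0 0 0.4"

```text
time_s: 20.67
tcp_pos: [604.6, -221.2, 11.8]
orientation: [[0.764, 0.006, 0.645], [0.003, -1.0, 0.005], [0.645, -0.002, -0.764]]
contact_force: [-1.1, 0.0, -0.0]
gripper_width: 59.8
gripper_force: 0.5
```

Request:
step_arm --pt "0.005 0 0.004 0 0 0 0.4" --pt "0.01 0 0.009 0 0 0 0.4"

```text
time_s: 20.83
tcp_pos: [606.6, -221.2, 11.7]
orientation: [[0.764, 0.006, 0.645], [0.003, -1.0, 0.005], [0.645, -0.002, -0.764]]
contact_force: [-1.4, -0.4, 0.0]
gripper_width: 59.9
gripper_force: 0.6
```

Run:
```python
from h import *
T=r.camera_params("top")
for n in("top0","top_ins"):
    im=cv2.imread(f"pics/{n}.png").astype(np.float32)
    for nm,o,th in(("sq",(673.3,211.3),2.9),("rd",(671.8,-220.5),.3)):
        a=np.radians(th);ex=np.array([np.cos(a),np.sin(a)]);ey=np.array([-ex[1],ex[0]])
        for sg in(-1,1):
            pr=[]
            xs=np.arange(36,106,3.)
            for x in xs:
                q=np.array([proj(T,np.r_[np.array(o)+ex*x+ey*sg*l,34]) for l in np.arange(37,52,3.)],np.float32)
                pr.append(cv2.remap(im,q[None,:,0],q[None,:,1],cv2.INTER_LINEAR).mean())
            print(n,nm,sg,[f"{int(x)}:{v:.0f}" for x,v in zip(xs,pr)])
```

```text
top0 sq -1 ['36:128', '39:128', '42:129', '45:129', '48:129', '51:129', '54:130', '57:132', '60:135', '63:135', '66:136', '69:137', '72:136', '75:133', '78:128', '81:128', '84:129', '87:128', '90:128', '93:129', '96:132', '99:137', '102:140', '105:139']
top0 sq 1 ['36:129', '39:127', '42:127', '45:128', '48:130', '51:128', '54:130', '57:133', '60:136', '63:138', '66:138', '69:139', '72:141', '75:139', '78:136', '81:134', '84:133', '87:134', '90:134', '93:136', '96:139', '99:142', '102:143', '105:141']
top0 rd -1 ['36:128', '39:128', '42:127', '45:128', '48:128', '51:128', '54:129', '57:132', '60:137', '63:138', '66:139', '69:143', '72:145', '75:143', '78:141', '81:137', '84:136', '87:134', '90:132', '93:130', '96:130', '99:135', '102:138', '105:138']
top0 rd 1 ['36:129', '39:129', '42:128', '45:127', '48:128', '51:128', '54:130', '57:132', '60:134', '63:134', '66:136', '69:137', '72:136', '75:133', '78:130', '81:129', '84:129', '87:129', '90:129', '93:129', '96:131', '99:136', '102:139', '105:139']
top_ins sq -1 ['36:122', '39:122', '42:122', '45:122', '48:121', '51:121', '54:123', '
[... 239 characters left out ...]
122', '54:123', '57:127', '60:129', '63:130', '66:132', '69:132', '72:133', '75:132', '78:130', '81:127', '84:126', '87:126', '90:126', '93:129', '96:132', '99:135', '102:136', '105:134']
top_ins rd -1 ['36:122', '39:122', '42:122', '45:121', '48:122', '51:122', '54:121', '57:124', '60:130', '63:130', '66:132', '69:135', '72:138', '75:136', '78:133', '81:130', '84:129', '87:127', '90:124', '93:123', '96:124', '99:128', '102:131', '105:132']
top_ins rd 1 ['36:121', '39:121', '42:121', '45:121', '48:122', '51:122', '54:123', '57:126', '60:127', '63:128', '66:129', '69:131', '72:129', '75:126', '78:123', '81:122', '84:121', '87:121', '90:121', '93:122', '96:125', '99:129', '102:132', '105:131']
```

Request:
step_arm --pt "0.005 0 0.004 0 0 0 0.4" --pt "0.01 0 0.009 0 0 0 0.4"

```text
time_s: 21.0
tcp_pos: [608.7, -221.2, 11.7]
orientation: [[0.764, 0.006, 0.645], [0.003, -1.0, 0.005], [0.645, -0.002, -0.764]]
contact_force: [-0.8, 0.1, 1.2]
gripper_width: 59.7
gripper_force: 0.6
```

Request:
step_arm --pt "0.005 0 0.004 0 0 0 0.4"

```text
time_s: 21.08
tcp_pos: [609.7, -221.2, 11.7]
orientation: [[0.764, 0.006, 0.645], [0.003, -1.0, 0.005], [0.645, -0.002, -0.764]]
contact_force: [-0.9, 0.4, 0.1]
gripper_width: 59.8
gripper_force: 0.6
```

Request:
step_arm --pt "0.005 0 0.004 0 0 0 0.4"

```text
time_s: 21.17
tcp_pos: [610.6, -221.2, 11.8]
orientation: [[0.764, 0.006, 0.645], [0.003, -1.0, 0.005], [0.645, -0.002, -0.764]]
contact_force: [-1.5, -0.4, -0.9]
gripper_width: 59.6
gripper_force: 0.5
```

Request:
step_arm --pt "0.005 0 0.004 0 0 0 0.4"

```text
time_s: 21.25
tcp_pos: [611.6, -221.1, 11.8]
orientation: [[0.764, 0.006, 0.645], [0.003, -1.0, 0.005], [0.645, -0.002, -0.764]]
contact_force: [-1.4, -0.5, -0.1]
gripper_width: 60.0
gripper_force: 0.5
```

Request:
step_arm --pt "0.005 0 0.004 0 0 0 0.4"

```text
time_s: 21.33
tcp_pos: [612.5, -221.1, 11.8]
orientation: [[0.764, 0.006, 0.645], [0.003, -1.0, 0.005], [0.645, -0.002, -0.764]]
contact_force: [-0.3, 0.5, 0.3]
gripper_width: 59.8
gripper_force: 0.5
```

Request:
step_arm --pt "0.003 0 0.0025 0 0 0 0.4"

```text
time_s: 21.42
tcp_pos: [613.2, -221.2, 11.8]
orientation: [[0.764, 0.006, 0.645], [0.004, -1.0, 0.005], [0.645, -0.002, -0.764]]
contact_force: [-1.3, 0.1, -1.1]
gripper_width: 59.7
gripper_force: 0.5
```

Request:
step_arm --pt "0.004 0 0.0035 0 0 0 0.4"

```text
time_s: 21.5
tcp_pos: [613.9, -221.2, 11.7]
orientation: [[0.764, 0.006, 0.645], [0.003, -1.0, 0.005], [0.645, -0.002, -0.764]]
contact_force: [-1.2, 0.1, 1.0]
gripper_width: 59.8
gripper_force: 0.5
```

Request:
step_arm --pt "0.004 0 0.0035 0 0 0 0.4"

```text
time_s: 21.58
tcp_pos: [614.7, -221.1, 11.8]
orientation: [[0.764, 0.006, 0.645], [0.003, -1.0, 0.005], [0.645, -0.002, -0.764]]
contact_force: [-0.9, -0.6, -0.1]
gripper_width: 59.8
gripper_force: 0.5
```

Request:
step_arm --pt "0.004 0 0.0035 0 0 0 0.4"

```text
time_s: 21.67
tcp_pos: [615.5, -221.1, 11.8]
orientation: [[0.764, 0.006, 0.645], [0.003, -1.0, 0.005], [0.645, -0.002, -0.764]]
contact_force: [-1.5, -0.3, 0.3]
gripper_width: 59.8
gripper_force: 0.6
```

Request:
step_arm --pt "0.004 0 0.0035 0 0 0 0.4"

```text
time_s: 21.75
tcp_pos: [616.3, -221.1, 11.7]
orientation: [[0.764, 0.006, 0.645], [0.003, -1.0, 0.005], [0.645, -0.002, -0.764]]
contact_force: [-1.2, 0.8, 0.7]
gripper_width: 59.7
gripper_force: 0.6
```

Request:
step_arm --pt "0.004 0 0.0035 0 0 0 0.4"

```text
time_s: 21.83
tcp_pos: [617.1, -221.1, 11.7]
orientation: [[0.764, 0.006, 0.645], [0.003, -1.0, 0.005], [0.645, -0.002, -0.764]]
contact_force: [-1.5, 0.1, -0.3]
gripper_width: 59.8
gripper_force: 0.6
```

Request:
step_arm --pt "0.004 0 0.0035 0 0 0 0.4"

```text
time_s: 21.92
tcp_pos: [617.9, -221.1, 11.7]
orientation: [[0.764, 0.006, 0.645], [0.003, -1.0, 0.005], [0.645, -0.002, -0.764]]
contact_force: [-0.6, -0.7, 0.4]
gripper_width: 59.8
gripper_force: 0.6
```

Request:
step_arm --pt "0.004 0 0.0035 0 0 0 0.4"

```text
time_s: 22.0
tcp_pos: [618.7, -221.1, 11.7]
orientation: [[0.764, 0.006, 0.645], [0.003, -1.0, 0.005], [0.645, -0.002, -0.764]]
contact_force: [-1.4, -0.9, 0.3]
gripper_width: 59.8
gripper_force: 0.6
```

Request:
step_arm --pt "0.004 0 0.0035 0 0 0 0.4"

```text
time_s: 22.08
tcp_pos: [619.5, -221.1, 11.7]
orientation: [[0.764, 0.006, 0.645], [0.003, -1.0, 0.005], [0.645, -0.002, -0.764]]
contact_force: [-2.2, 0.2, -0.0]
gripper_width: 59.9
gripper_force: 0.7
```

Run:
```python
from h import *
T=r.camera_params("top");im=r.read_camera("top")[:,:,::-1].astype(np.float32);cv2.imwrite("pics/top_i2.png",im)
ref=cv2.imread("pics/top0.png").astype(np.float32)
o=np.array((671.8,-220.5))
for l0 in(-48,-40,-10,0,10,40,48):
    pr=[]
    for x in np.arange(-66,75,4.):
        q=np.array([proj(T,np.r_[o+[x,l0+d],32]) for d in(-2,0,2)],np.float32)
        f=lambda a:cv2.remap(a,q[None,:,0],q[None,:,1],cv2.INTER_LINEAR).mean()
        pr.append(f"{x:.0f}:{f(im)-f(ref):.0f}")
    print(l0,*pr)
```

```text
-48 -66:-33 -62:-8 -58:-7 -54:-6 -50:-7 -46:-6 -42:-7 -38:-4 -34:-1 -30:3 -26:4 -22:6 -18:7 -14:6 -10:5 -6:4 -2:3 2:4 6:3 10:5 14:4 18:7 22:7 26:8 30:7 34:7 38:5 42:0 46:-5 50:-9 54:-7 58:-8 62:-8 66:-8 70:-9 74:-8
-40 -66:-35 -62:-5 -58:-6 -54:-7 -50:-6 -46:-1 -42:5 -38:5 -34:6 -30:6 -26:6 -22:4 -18:2 -14:1 -10:4 -6:5 -2:5 2:7 6:6 10:4 14:4 18:3 22:4 26:2 30:3 34:6 38:7 42:8 46:5 50:-2 54:-8 58:-8 62:-8 66:-7 70:-7 74:-8
-10 -66:15 -62:6 -58:1 -54:5 -50:6 -46:5 -42:4 -38:-1 -34:6 -30:7 -26:6 -22:5 -18:5 -14:5 -10:6 -6:7 -2:6 2:7 6:6 10:8 14:7 18:6 22:6 26:5 30:7 34:7 38:5 42:-3 46:-8 50:-7 54:-9 58:-10 62:-8 66:-7 70:-8 74:-8
0 -66:27 -62:-5 -58:-27 -54:-2 -50:8 -46:6 -42:3 -38:1 -34:6 -30:6 -26:7 -22:7 -18:7 -14:7 -10:8 -6:6 -2:5 2:7 6:6 10:6 14:6 18:6 22:6 26:6 30:6 34:7 38:5 42:-4 46:-8 50:-8 54:-8 58:-9 62:-8 66:-7 70:-7 74:-8
10 -66:26 -62:-5 -58:-37 -54:-34 -50:-12 -46:5 -42:5 -38:0 -34:3 -30:5 -26:7 -22:6 -18:5 -14:5 -10:6 -6:8 -2:4 2:7 6:6 10:7 14:7 18:7 22:6 26:8 30:6 34:5 38:7 42:1 46:-5 50:-8 54:-8 58:-7 62:-8 66:-8 70:-8 74:-9
40 -66:43 -62:3 -58:-16 -54:-21 -50:-25 -46:-30 -42:-37 -38:-39 -34:-17 -30:4 -26:7 -22:5 -18:5 -14:2 -10:0 -6:-0 -2:1 2:1 6:1 10:-0 14:0 18:1 22:4 26:3 30:5 34:3 38:5 42:6 46:2 50:-5 54:-8 58:-6 62:-5 66:-7 70:-7 74:-8
48 -66:52 -62:10 -58:-15 -54:-17 -50:-22 -46:-25 -42:-30 -38:-38 -34:-43 -30:-29 -26:1 -22:5 -18:5 -14:7 -10:6 -6:6 -2:6 2:5 6:6 10:7 14:5 18:6 22:6 26:7 30:8 34:3 38:-3 42:-4 46:-7 50:-7 54:-6 58:-8 62:-7 66:-8 70:-7 74:-7[ WARN:0@1.393] global loadsave.cpp:1063 imwrite_ Unsupported depth image for selected encoder is fallbacked to CV_8U.
```

Request:
step_arm --pt "0.004 0 0.0035 0 0 0 0.4"

```text
time_s: 22.22
tcp_pos: [620.2, -221.1, 11.7]
orientation: [[0.764, 0.006, 0.645], [0.003, -1.0, 0.005], [0.645, -0.002, -0.764]]
contact_force: [-1.0, -0.2, 0.1]
gripper_width: 59.5
gripper_force: 0.8
```

Request:
step_arm --pt "0.004 0 0.0035 0 0 0 0.4"

```text
time_s: 22.3
tcp_pos: [621.0, -221.1, 11.6]
orientation: [[0.764, 0.006, 0.645], [0.003, -1.0, 0.005], [0.645, -0.002, -0.764]]
contact_force: [-1.7, -0.4, 1.2]
gripper_width: 59.9
gripper_force: 0.7
```

Request:
step_arm --pt "0.004 0 0.0035 0 0 0 0.4"

```text
time_s: 22.38
tcp_pos: [621.8, -221.1, 11.6]
orientation: [[0.764, 0.006, 0.645], [0.003, -1.0, 0.005], [0.645, -0.002, -0.764]]
contact_force: [-3.4, -0.8, 1.0]
gripper_width: 60.0
gripper_force: 1.6
```

Request:
step_arm --pt "0.004 0 0.0035 0 0 0 0.4"

```text
time_s: 22.47
tcp_pos: [622.1, -221.0, 11.4]
orientation: [[0.765, 0.006, 0.644], [0.003, -1.0, 0.005], [0.644, -0.002, -0.765]]
contact_force: [-7.5, -0.5, 4.3]
gripper_width: 59.9
gripper_force: 3.6
```

The cover has reached the stop: 7.5 N at TCP x 622. I'll retreat without pulling and measure the square cover.

Run:
```python
from h import *
im=cv2.imread("pics/top_i2.png");T=r.camera_params("top")
for lo in(110,130,150):
    for c in blobs(im,lo,(235,166,300,235)):
        q=cv2.minAreaRect(c);B=np.array([onz(T,x,32)[:2] for x in cv2.boxPoints(q)])
        print(lo,np.round(q[0],1),np.round(q[1],1),round(q[2],1),onz(T,q[0],32).round(1),B.round(0).tolist())
plan([(540,-221,13,0.3,40,30),(520,-221,80,0.3,40,40),(490,0,90,1.5,40,40),(430,206,90,2.9,40,40),(402,205.5,60,2.9,40,40)])
```

```text
110 [267.6 194.3] [35.  35.1] 86.6 [488.3 208.6  32. ] [[545.0, 271.0], [551.0, 153.0], [432.0, 146.0], [426.0, 263.0]]
130 [267.5 194.1] [34.4 35.1] 86.4 [488.8 208.9  32. ] [[545.0, 272.0], [551.0, 154.0], [433.0, 147.0], [428.0, 264.0]]
150 [267.5 194.5] [33.2 34.8] 86.2 [487.6 208.8  32. ] [[541.0, 271.0], [547.0, 154.0], [434.0, 147.0], [428.0, 263.0]]
t 22.47 [ 622.1 -221.    11.4] F [-7.5 -0.5  4.3] w 59.872687594360514
[[-0.41,-0.0,-0.36,-0.0,-0.0,-0.0,0.4]] x4
  -> [ 540.3 -221.5   13.1]
[[0.18,-0.0,-0.43,-0.0,-0.0,-0.0,0.4]] x3
  -> [ 519.4 -221.7   79.9]
[[-0.07,-1.0,-0.12,0.02,-0.0,-0.02,0.4]] x6
[[-0.03,-0.48,-0.05,0.0,-0.0,-0.01,0.4]] x3
  -> [489.2  -0.   90.2]
[[-0.2,-1.0,-0.17,0.03,-0.0,-0.03,0.4]] x6
[[-0.07,-0.38,-0.06,0.01,-0.0,-0.01,0.4]] x3
  -> [430.  205.3  90.5]
[[-0.27,-0.01,0.04,-0.0,-0.0,-0.0,0.4]] x3
  -> [402.8 205.5  59.8]
```

Request:
step_arm --pt "-0.03 0 -0.025 0 0 0 0.4" --pt "-0.1 0 -0.09 0 0 0 0.4" --pt "-0.25 0 -0.21 0 0 0 0.4" --pt "-0.41 0 -0.35 0 0 0 0.4" --pt "-0.41 0 -0.36 0 0 0 0.4"

```text
time_s: 22.88
tcp_pos: [535.1, -220.1, 11.8]
orientation: [[0.768, 0.004, 0.64], [0.0, -1.0, 0.006], [0.64, -0.005, -0.768]]
contact_force: [-0.5, 0.2, -0.5]
gripper_width: 59.8
gripper_force: 0.0
```

Request:
step_arm --pt "0.18 0 -0.43 0 0 0 0.4" --pt "0.18 0 -0.43 0 0 0 0.4" --pt "0.18 0 -0.43 0 0 0 0.4"

```text
time_s: 23.13
tcp_pos: [519.7, -222.4, 83.0]
orientation: [[0.762, 0.005, 0.647], [0.004, -1.0, 0.004], [0.647, -0.0, -0.762]]
contact_force: [1.6, -0.6, -0.4]
gripper_width: 59.8
gripper_force: 0.0
```

Request:
step_arm --pt "-0.07 -1.0 -0.12 0.02 0 -0.02 0.4" --pt "-0.07 -1.0 -0.12 0.02 0 -0.02 0.4" --pt "-0.07 -1.0 -0.12 0.02 0 -0.02 0.4" --pt "-0.07 -1.0 -0.12 0.02 0 -0.02 0.4" --pt "-0.07 -1.0 -0.12 0.02 0 -0.02 0.4" --pt "-0.07 -1.0 -0.12 0.02 0 -0.02 0.4"

```text
time_s: 23.63
tcp_pos: [499.5, -70.2, 87.3]
orientation: [[0.764, 0.023, 0.645], [0.016, -1.0, 0.017], [0.645, -0.003, -0.764]]
contact_force: [-0.3, -0.7, -0.6]
gripper_width: 59.7
gripper_force: 0.0
```

Run:
```python
from h import *
p,R,s=st();print(np.round(s["joints"],1),R.round(3).tolist())
plan([(480,60,90,1.5,40,40),(430,205,90,2.9,40,40),(400,205,60,2.9,40,40)])
```

```text
[-16.   28.7 137.1 154.5  26.9 -80.3] [[0.764, 0.023, 0.645], [0.016, -1.0, 0.017], [0.645, -0.003, -0.764]]
t 23.63 [499.5 -70.2  87.3] F [-0.3 -0.7 -0.6] w 59.71742996048019
[[-0.07,-0.87,-0.08,-0.0,-0.01,-0.01,0.4]] x5
  -> [480.7  59.9  90.1]
[[-0.24,-0.98,-0.2,0.03,0.0,-0.04,0.4]] x5
  -> [429.8 205.6  90. ]
[[-0.28,-0.01,0.03,0.0,0.0,0.0,0.4]] x3
  -> [400.5 205.5  59.6]
```

Request:
step_arm --pt "0.05 -0.87 0.02 0 0 -0.01 0.4" --pt "0.05 -0.87 0.02 0 0 -0.01 0.4" --pt "0.05 -0.87 0.02 0 0 -0.01 0.4" --pt "0.05 -0.87 0.02 0 0 -0.01 0.4" --pt "0.05 -0.87 0.02 0 0 -0.01 0.4"

```text
time_s: 24.05
tcp_pos: [506.1, 61.0, 90.6]
orientation: [[0.762, 0.027, 0.646], [0.021, -1.0, 0.017], [0.647, 0.0, -0.763]]
contact_force: [0.9, 0.3, -1.0]
gripper_width: 59.4
gripper_force: 0.0
```

Request:
step_arm --pt "-0.23 -0.97 -0.2 0.03 0 -0.04 0.4" --pt "-0.23 -0.97 -0.2 0.03 0 -0.04 0.4" --pt "-0.23 -0.97 -0.2 0.03 0 -0.04 0.4" --pt "-0.23 -0.97 -0.2 0.03 0 -0.04 0.4" --pt "-0.23 -0.97 -0.2 0.03 0 -0.04 0.4" --pt "-0.23 -0.97 -0.2 0.03 0 -0.04 0.4" --pt "-0.23 -0.97 -0.2 0.03 0 -0.04 0.4"

```text
time_s: 24.63
tcp_pos: [456.1, 202.1, 90.8]
orientation: [[0.763, 0.048, 0.645], [0.038, -0.999, 0.029], [0.645, 0.002, -0.764]]
contact_force: [0.2, -0.7, -0.1]
gripper_width: 59.6
gripper_force: 0.0
```

Run:
```python
from h import *
p,R,s=st();print(np.round(s["joints"],1),R.round(3).tolist())
plan([(400,205,70,2.9,40,40),(400,205,35,2.9,40,40),(400,205,13,2.9,40,10)])
```

```text
[  34.3   28.3  135.8  226.8   27.7 -108.2] [[0.763, 0.048, 0.645], [0.038, -0.999, 0.029], [0.645, 0.002, -0.764]]
t 24.63 [456.1 202.1  90.8] F [ 0.2 -0.7 -0.1] w 59.55860352916341
[[-0.37,-0.04,-0.13,0.01,-0.01,-0.0,0.4]] x3
  -> [400.9 205.5  69.9]
[[-0.15,0.0,0.17,-0.0,0.0,-0.0,0.4]] x2
  -> [400.  205.5  35.9]
[[-0.033,0.001,0.039,-0.001,0.001,-0.001,0.4],[-0.065,0.002,0.078,-0.002,0.002,-0.001,0.4],[-0.098,0.003,0.117,-0.004,0.003,-0.002,0.4]] 
  -> [400.  205.1  13. ]
```

Request:
step_arm --pt "-0.37 -0.04 -0.13 0.01 -0.01 0 0.4" --pt "-0.37 -0.04 -0.13 0.01 -0.01 0 0.4" --pt "-0.37 -0.04 -0.13 0.01 -0.01 0 0.4" --pt "-0.37 -0.04 -0.13 0.01 -0.01 0 0.4"

```text
time_s: 24.97
tcp_pos: [400.3, 204.5, 69.4]
orientation: [[0.767, 0.05, 0.639], [0.038, -0.999, 0.032], [0.64, -0.001, -0.768]]
contact_force: [0.7, -0.1, 0.1]
gripper_width: 60.0
gripper_force: 0.0
```

Run:
```python
from h import *
p,R,s=st();print(np.round(s["joints"],1),R.round(3).tolist())
plan([(400,205,35,2.9,40,40),(400,205,13,2.9,40,10)])
```

```text
[ 40.7  31.7 140.5 224.7  33.9 -98.5] [[0.767, 0.05, 0.639], [0.038, -0.999, 0.032], [0.64, -0.001, -0.768]]
t 24.97 [400.3 204.5  69.4] F [ 0.7 -0.1  0.1] w 60.03334470321643
[[-0.15,-0.0,0.18,-0.0,0.01,-0.0,0.4]] x2
  -> [400.3 204.5  34.2]
[[-0.031,-0.001,0.036,-0.0,-0.001,-0.001,0.4],[-0.062,-0.002,0.072,-0.0,-0.002,-0.001,0.4],[-0.092,-0.003,0.107,-0.0,-0.003,-0.002,0.4]] 
  -> [400.  205.   13.1]
```

Request:
step_arm --pt "-0.08 0 0.09 0 0.01 0 0.4" --pt "-0.15 0 0.18 0 0.01 0 0.4" --pt "-0.18 0 0.215 0 0.01 0 0.4" --pt "-0.21 -0.003 0.25 0 0.01 0 0.4" --pt "-0.24 -0.003 0.285 0 0.01 0 0.4" --pt "-0.24 -0.003 0.285 0 0.01 0 0.4"

```text
time_s: 25.47
tcp_pos: [400.2, 206.5, 13.2]
orientation: [[0.764, 0.051, 0.644], [0.038, -0.999, 0.034], [0.645, -0.002, -0.765]]
contact_force: [0.1, -1.2, -0.1]
gripper_width: 60.1
gripper_force: 0.0
```

Run:
```python
from h import *
p,R,s=st();print(np.round(s["joints"],1),R.round(3).tolist())
# TCP track: C from (488,208.7) -> (590,207) ; contact d~69
plan([(419,205,12,2.9,40,6),(521,203.4,12,2.9,40,9),(595,207.1,12,2.9,40,9)])
```

```text
[ 41.2  43.  139.6 216.3  42.2 -87.5] [[0.764, 0.051, 0.644], [0.038, -0.999, 0.034], [0.645, -0.002, -0.765]]
t 25.47 [400.2 206.5  13.2] F [ 0.1 -1.2 -0.1] w 60.089070578962634
[[0.022,0.004,0.022,-0.001,-0.001,-0.0,0.4],[0.045,0.008,0.043,-0.001,-0.002,-0.001,0.4],[0.067,0.012,0.065,-0.002,-0.003,-0.001,0.4],[0.09,0.016,0.087,-0.003,-0.005,-0.002,0.4]] 
  -> [419.1 205.   12. ]
[[0.043,0.004,0.036,0.0,0.0,0.0,0.4],[0.087,0.008,0.073,0.0,0.0,0.0,0.4],[0.13,0.011,0.109,0.0,0.0,0.0,0.4],[0.173,0.015,0.145,0.0,0.0,0.0,0.4],[0.217,0.019,0.181,0.0,0.0,0.0,0.4],[0.26,0.023,0.218,0.0,0.0,0.0,0.4],[0.303,0.026,0.254,0.0,0.0,0.0,0.4],[0.347,0.03,0.29,0.0,0.0,0.0,0.4],[0.39,0.034,0.327,0.0,0.0,0.0,0.4],[0.433,0.038,0.363,0.0,0.0,0.0,0.4],[0.477,0.042,0.399,0.0,0.0,0.0,0.4],[0.52,0.045,0.436,0.0,0.0,0.0,0.4]] 
  -> [521.1 203.4  12. ]
[[0.042,0.0,0.035,0.0,0.0,0.0,0.4],[0.084,0.0,0.07,0.0,0.0,0.0,0.4],[0.126,0.0,0.106,0.0,0.0,0.0,0.4],[0.168,0.0,0.141,0.0,0.0,0.0,0.4],[0.21,0.0,0.176,0.0,0.0,0.0,0.4],[0.252,0.0,0.211,0.0,0.0,0.0,0.4],[0.294,0.0,0.247,0.0,0.0,0.0,0.4],[0.336,0.001,0.282,0.0,0.0,0.0,0.4],[0.378,0.001,0.317,0.0,0.0,0.0,0.4]] 
  -> [595. 207.  12.]
```

Request:
step_arm --pt "0.022 0.004 0.022 0 0 0 0.4" --pt "0.045 0.008 0.043 0 0 0 0.4" --pt "0.067 0.012 0.065 0 0 0 0.4" --pt "0.09 0.016 0.087 0 0 0 0.4"

```text
time_s: 25.8
tcp_pos: [419.5, 205.7, 13.2]
orientation: [[0.763, 0.052, 0.645], [0.038, -0.999, 0.036], [0.646, -0.003, -0.764]]
contact_force: [0.0, -0.1, -0.3]
gripper_width: 59.5
gripper_force: 0.0
```

Request:
step_arm --pt "0.043 0.004 0.036 0 0 0 0.4" --pt "0.087 0.008 0.073 0 0 0 0.4" --pt "0.13 0.011 0.109 0 0 0 0.4" --pt "0.173 0.015 0.145 0 0 0 0.4" --pt "0.217 0.019 0.181 0 0 0 0.4" --pt "0.26 0.023 0.218 0 0 0 0.4" --pt "0.303 0.026 0.254 0 0 0 0.4" --pt "0.347 0.03 0.29 0 0 0 0.4"

```text
time_s: 26.47
tcp_pos: [487.4, 204.4, 13.0]
orientation: [[0.763, 0.052, 0.644], [0.038, -0.999, 0.035], [0.645, -0.002, -0.764]]
contact_force: [-1.6, -0.7, -0.5]
gripper_width: 59.8
gripper_force: 0.4
```

```bash
cat > look.py <<'E'
from h import *
def prof(o,th,name,z=32):
    T=r.camera_params("top");im=r.read_camera("top")[:,:,::-1].copy();cv2.imwrite(f"pics/{name}.png",im);im=im.astype(np.float32)
    ref=cv2.imread("pics/top0.png").astype(np.float32);a=np.radians(th);ex=np.array([np.cos(a),np.sin(a)]);ey=np.array([-ex[1],ex[0]])
    def smp(x,l):
        q=proj(T,np.r_[np.array(o)+ex*x+ey*l,z]).astype(np.float32)
        f=lambda A:cv2.remap(A,q[None,:1][None],q[None,1:][None],cv2.INTER_LINEAR).mean()
        return f(im)-f(ref)
    return smp
E
python3 - <<'E'
from look import *
p,R,s=st();print(np.round(s["joints"],1),p.round(1),np.round(s["contact_force"],1))
s=prof((673.3,211.2),2.9,"sq1")
for x in(-140,-125,-110,-100): print("x",x,*[f"{l}:{s(x,l):.0f}" for l in range(-80,81,4)])
for l in(-30,0,30): print("l",l,*[f"{x}:{s(x,l):.0f}" for x in range(-80,-20,4)])
plan([(521,203.4,12,2.9,40,9),(595,207.1,12,2.9,40,9)])
E
```

```text
[ 31.5  41.6 131.9 212.7  34.5 -95.3] [487.4 204.4  13. ] [-1.6 -0.7 -0.5]
x -140 -80:-38 -76:-38 -72:-39 -68:-42 -64:-39 -60:-30 -56:7 -52:15 -48:14 -44:16 -40:39 -36:52 -32:73 -28:71 -24:56 -20:30 -16:91 -12:55 -8:44 -4:87 0:75 4:38 8:93 12:47 16:48 20:94 24:65 28:48 32:94 36:92 40:94 44:94 48:91 52:92 56:93 60:87 64:1 68:-3 72:-7 76:-14 80:17
x -125 -80:-5 -76:-27 -72:-36 -68:-35 -64:-23 -60:-8 -56:58 -52:91 -48:91 -44:91 -40:93 -36:91 -32:94 -28:92 -24:65 -20:44 -16:90 -12:39 -8:54 -4:94 0:72 4:46 8:87 12:48 16:19 20:95 24:69 28:50 32:88 36:93 40:92 44:94 48:94 52:95 56:93 60:84 64:-0 68:-5 72:-7 76:-4 80:-1
x -110 -80:-1 -76:-1 -72:2 -68:2 -64:1 -60:-12 -56:70 -52:92 -48:91 -44:91 -40:92 -36:91 -32:90 -28:92 -24:62 -20:51 -16:90 -12:56 -8:27 -4:90 0:57 4:52 8:87 12:77 16:34 20:91 24:51 28:49 32:90 36:93 40:93 44:94 48:92 52:92 56:94 60:72 64:1 68:0 72:-3 76:-9 80:-3
x -100 -80:-2 -76:0 -72:-0 -68:-0 -64:-2 -60:-26 -56:61 -52:90 -48:91 -44:92 -40:92 -36:88 -32:89 -28:91 -24:53 -20:46 -16:88 -12:71 -8:40 -4:92 0:43 4:49 8:92 12:68 16:45 20:93 24:41 28:49 32:93 36:91 40:94 44:93 48
[... 301 characters left out ...]
0 -64:51 -60:2 -56:-4 -52:-1 -48:-4 -44:-3 -40:-2 -36:-2 -32:-2 -28:0 -24:-2
t 26.52 [489.4 204.9  13.5] F [ 1.1  0.3 -0.1] w 60.20176386917682
[[0.038,0.005,0.036,-0.001,-0.003,-0.001,0.4],[0.077,0.01,0.072,-0.003,-0.005,-0.001,0.4],[0.115,0.016,0.108,-0.004,-0.008,-0.002,0.4],[0.154,0.021,0.143,-0.005,-0.01,-0.003,0.4]] 
  -> [521.  203.4  12.1]
[[0.042,0.0,0.035,-0.0,-0.0,0.0,0.4],[0.084,0.0,0.071,-0.0,-0.0,0.0,0.4],[0.126,0.0,0.106,-0.0,-0.0,0.0,0.4],[0.168,0.0,0.141,-0.0,-0.0,0.0,0.4],[0.21,0.0,0.177,-0.0,-0.0,0.0,0.4],[0.252,0.0,0.212,-0.0,-0.0,0.0,0.4],[0.294,0.0,0.247,-0.0,-0.0,0.0,0.4],[0.336,0.0,0.283,-0.0,-0.0,0.0,0.4],[0.378,0.0,0.318,-0.0,-0.0,0.0,0.4]] 
  -> [595.  207.2  12. ]
```

Request:
step_arm --pt "0.038 0.004 0.036 0 0 0 0.4" --pt "0.077 0.008 0.071 0 0 0 0.4" --pt "0.115 0.012 0.105 0 0 0 0.4" --pt "0.155 0.015 0.138 0 0 0 0.4"

```text
time_s: 26.85
tcp_pos: [518.4, 203.8, 12.0]
orientation: [[0.764, 0.052, 0.644], [0.039, -0.999, 0.035], [0.645, -0.002, -0.765]]
contact_force: [-0.1, 0.2, 0.3]
gripper_width: 59.7
gripper_force: 0.3
```

Request:
step_arm --pt "0.042 0 0.036 0 0 0 0.4" --pt "0.084 0 0.071 0 0 0 0.4" --pt "0.126 0 0.106 0 0 0 0.4" --pt "0.168 0 0.141 0 0 0 0.4" --pt "0.21 0 0.177 0 0 0 0.4" --pt "0.252 0 0.212 0 0 0 0.4" --pt "0.294 0 0.247 0 0 0 0.4" --pt "0.336 0 0.283 0 0 0 0.4" --pt "0.336 0 0.283 0 0 0 0.4"

```text
time_s: 27.6
tcp_pos: [585.9, 207.6, 12.9]
orientation: [[0.762, 0.051, 0.646], [0.037, -0.999, 0.035], [0.647, -0.003, -0.763]]
contact_force: [0.8, 0.6, 0.1]
gripper_width: 59.6
gripper_force: 0.0
```

Run:
```python
from look import *
p,R,s=st();print(np.round(s["joints"],1),p.round(1),np.round(s["contact_force"],1))
s=prof((673.3,211.2),2.9,"sq2")
for x in(-30,-10,10): print("x",x,*[f"{l}:{s(x,l):.0f}" for l in [*range(-68,-47,2),*range(48,69,2)]])
for l in(-50,-42,0,42,50): print("l",l,*[f"{x}:{s(x,l):.0f}" for x in range(20,60,2)])
plan([(606,207.3,12,2.9,40,2)])
```

```text
[  25.2   42.2  121.7  213.7   26.  -103.5] [585.9 207.6  12.9] [0.8 0.6 0.1]
x -30 -68:1 -66:-0 -64:1 -62:3 -60:6 -58:10 -56:12 -54:12 -52:12 -50:11 -48:12 48:12 50:12 52:11 54:11 56:12 58:9 60:5 62:-0 64:-3 66:-3 68:-2
x -10 -68:-1 -66:-2 -64:-2 -62:0 -60:4 -58:10 -56:11 -54:11 -52:10 -50:9 -48:10 48:11 50:11 52:12 54:11 56:10 58:11 60:6 62:1 64:-1 66:-2 68:-2
x 10 -68:-2 -66:-2 -64:-2 -62:-1 -60:7 -58:13 -56:15 -54:13 -52:10 -50:11 -48:11 48:12 50:10 52:10 54:10 56:10 58:9 60:3 62:-1 64:-2 66:-2 68:-1
l -50 20:11 22:10 24:7 26:7 28:6 30:8 32:10 34:10 36:7 38:1 40:-2 42:-3 44:-3 46:-4 48:-4 50:-3 52:-1 54:-1 56:-1 58:-0
l -42 20:11 22:10 24:11 26:11 28:11 30:10 32:9 34:9 36:8 38:3 40:-1 42:-1 44:-2 46:-2 48:-2 50:-2 52:-1 54:0 56:-1 58:-2
l 0 20:11 22:11 24:12 26:13 28:14 30:13 32:12 34:10 36:6 38:-0 40:-2 42:-2 44:-2 46:-2 48:-2 50:-2 52:-2 54:-1 56:-0 58:-2
l 42 20:12 22:11 24:11 26:10 28:10 30:11 32:10 34:8 36:5 38:3 40:-1 42:-2 44:-1 46:-1 48:-3 50:-3 52:-3 54:-3 56:-2 58:-0
l 50 20:8 22:7 24:6 26:4 28:4 30:8 32:9 34:9 36:5 38:-0 40:0 42:0 44:-2 46:-3 48:-1 50:-1 52:-2 54:-3 56:-4 58:-3
t 27.65 [584.8 207.4  12.5] F [-0.3  0.5  0.9] w 59.79717197395858
[[0.01,0.001,0.009,-0.0,-0.001,-0.0,0.4],[0.019,0.001,0.017,-0.001,-0.001,-0.0,0.4],[0.029,0.002,0.026,-0.001,-0.002,-0.001,0.4],[0.038,0.003,0.034,-0.002,-0.003,-0.001,0.4],[0.048,0.004,0.043,-0.002,-0.004,-0.001,0.4],[0.058,0.004,0.051,-0.003,-0.004,-0.001,0.4],[0.067,0.005,0.06,-0.003,-0.005,-0.001,0.4],[0.077,0.006,0.068,-0.003,-0.006,-0.002,0.4],[0.086,0.006,0.077,-0.004,-0.007,-0.002,0.4],[0.096,0.007,0.085,-0.004,-0.007,-0.002,0.4],[0.106,0.008,0.094,-0.005,-0.008,-0.002,0.4]] 
  -> [606.  207.3  12. ]
```

Inside the mouth the square cover is centred and straight, with its front edge at about x 37.5. I'll creep forward from here.

Request:
step_arm --pt "0.01 0 0.009 0 0 0 0.4" --pt "0.019 0 0.017 0 0 0 0.4" --pt "0.029 0 0.025 0 0 0 0.4" --pt "0.039 0 0.033 0 0 0 0.4" --pt "0.048 0 0.042 0 0 0 0.4" --pt "0.058 0 0.05 0 0 0 0.4" --pt "0.067 0 0.058 0 0 0 0.4" --pt "0.077 0 0.067 0 0 0 0.4" --pt "0.087 0 0.075 0 0 0 0.4"

```text
time_s: 28.4
tcp_pos: [600.9, 208.2, 12.0]
orientation: [[0.763, 0.052, 0.644], [0.038, -0.999, 0.035], [0.645, -0.002, -0.764]]
contact_force: [-0.3, 0.4, 0.7]
gripper_width: 60.0
gripper_force: 0.3
```

Request:
step_arm --pt "0.005 0 0.004 0 0 0 0.4" --pt "0.01 0 0.008 0 0 0 0.4"

```text
time_s: 28.57
tcp_pos: [602.8, 208.3, 12.0]
orientation: [[0.763, 0.052, 0.644], [0.038, -0.999, 0.035], [0.645, -0.002, -0.764]]
contact_force: [-0.4, -0.2, 0.3]
gripper_width: 59.7
gripper_force: 0.4
```

Request:
step_arm --pt "0.005 0 0.004 0 0 0 0.4" --pt "0.01 0 0.008 0 0 0 0.4"

```text
time_s: 28.73
tcp_pos: [604.6, 208.3, 12.1]
orientation: [[0.763, 0.052, 0.644], [0.038, -0.999, 0.035], [0.645, -0.002, -0.764]]
contact_force: [-0.9, -0.1, -0.5]
gripper_width: 59.7
gripper_force: 0.3
```

Request:
step_arm --pt "0.005 0 0.004 0 0 0 0.4" --pt "0.01 0 0.008 0 0 0 0.4"

```text
time_s: 28.9
tcp_pos: [606.5, 208.5, 12.1]
orientation: [[0.763, 0.052, 0.644], [0.038, -0.999, 0.035], [0.645, -0.002, -0.764]]
contact_force: [-0.6, -0.1, -0.7]
gripper_width: 59.9
gripper_force: 0.3
```

Request:
step_arm --pt "0.005 0 0.004 0 0 0 0.4"

```text
time_s: 28.98
tcp_pos: [607.6, 208.5, 12.2]
orientation: [[0.763, 0.052, 0.644], [0.038, -0.999, 0.035], [0.645, -0.002, -0.764]]
contact_force: [-0.9, -0.2, -0.9]
gripper_width: 59.9
gripper_force: 0.3
```

Request:
step_arm --pt "0.004 0 0.0035 0 0 0 0.4"

```text
time_s: 29.07
tcp_pos: [608.4, 208.5, 12.2]
orientation: [[0.763, 0.052, 0.644], [0.038, -0.999, 0.035], [0.645, -0.002, -0.764]]
contact_force: [-0.6, 0.0, -0.6]
gripper_width: 59.4
gripper_force: 0.3
```

Request:
step_arm --pt "0.004 0 0.0035 0 0 0 0.4"

```text
time_s: 29.15
tcp_pos: [609.1, 208.6, 12.1]
orientation: [[0.763, 0.052, 0.644], [0.038, -0.999, 0.035], [0.645, -0.002, -0.764]]
contact_force: [-0.6, -0.3, 0.3]
gripper_width: 59.6
gripper_force: 0.4
```

Request:
step_arm --pt "0.004 0 0.0035 0 0 0 0.4"

```text
time_s: 29.23
tcp_pos: [609.9, 208.7, 12.1]
orientation: [[0.763, 0.052, 0.644], [0.038, -0.999, 0.035], [0.645, -0.002, -0.764]]
contact_force: [0.4, 0.4, 0.4]
gripper_width: 59.4
gripper_force: 0.4
```

Request:
step_arm --pt "0.004 0 0.0035 0 0 0 0.4"

```text
time_s: 29.32
tcp_pos: [610.7, 208.7, 12.1]
orientation: [[0.763, 0.052, 0.644], [0.038, -0.999, 0.035], [0.645, -0.002, -0.764]]
contact_force: [-0.5, 0.2, 0.0]
gripper_width: 59.8
gripper_force: 0.4
```

Request:
step_arm --pt "0.004 0 0.0035 0 0 0 0.4"

```text
time_s: 29.4
tcp_pos: [611.5, 208.7, 12.1]
orientation: [[0.763, 0.052, 0.644], [0.038, -0.999, 0.035], [0.645, -0.002, -0.764]]
contact_force: [-0.3, 0.9, 0.5]
gripper_width: 59.6
gripper_force: 0.4
```

Request:
step_arm --pt "0.004 0 0.0035 0 0 0 0.4"

```text
time_s: 29.48
tcp_pos: [612.3, 208.8, 12.1]
orientation: [[0.763, 0.052, 0.644], [0.038, -0.999, 0.035], [0.645, -0.002, -0.764]]
contact_force: [-0.1, -0.3, 0.8]
gripper_width: 59.8
gripper_force: 0.5
```

Request:
step_arm --pt "0.004 0 0.0035 0 0 0 0.4"

```text
time_s: 29.57
tcp_pos: [613.1, 208.8, 12.1]
orientation: [[0.763, 0.052, 0.644], [0.038, -0.999, 0.035], [0.645, -0.002, -0.764]]
contact_force: [-0.7, 0.4, 0.3]
gripper_width: 60.0
gripper_force: 0.5
```

Request:
step_arm --pt "0.004 0 0.0035 0 0 0 0.4"

```text
time_s: 29.65
tcp_pos: [613.9, 208.9, 12.1]
orientation: [[0.763, 0.052, 0.644], [0.038, -0.999, 0.035], [0.645, -0.002, -0.764]]
contact_force: [-1.4, -0.7, 1.5]
gripper_width: 59.6
gripper_force: 0.6
```

Request:
step_arm --pt "0.004 0 0.0035 0 0 0 0.4"

```text
time_s: 29.73
tcp_pos: [614.3, 208.9, 12.0]
orientation: [[0.764, 0.052, 0.643], [0.039, -0.999, 0.035], [0.644, -0.002, -0.765]]
contact_force: [-7.2, 0.2, 3.6]
gripper_width: 59.5
gripper_force: 3.4
```

Request:
step_arm --pt "0.004 0 0.0035 0 0 0 0.4"

```text
time_s: 29.82
tcp_pos: [614.4, 208.8, 11.8]
orientation: [[0.764, 0.052, 0.643], [0.039, -0.999, 0.035], [0.643, -0.002, -0.765]]
contact_force: [-9.3, 0.6, 7.2]
gripper_width: 59.6
gripper_force: 5.0
```

The square cover is at its stop at about 9 N, under the slip limit. I'll retreat and verify both.

Request:
step_arm --pt "-0.03 0 -0.025 0 0 0 0.4" --pt "-0.1 0 -0.085 0 0 0 0.4" --pt "-0.25 0 -0.21 0 0 0 0.4" --pt "-0.41 0 -0.35 0 0 0 0.4" --pt "-0.41 0 -0.35 0 0 0 0.4"

```text
time_s: 30.23
tcp_pos: [528.3, 203.1, 11.0]
orientation: [[0.768, 0.053, 0.638], [0.041, -0.999, 0.034], [0.639, 0.0, -0.769]]
contact_force: [-1.0, -0.4, 0.5]
gripper_width: 59.6
gripper_force: 0.0
```

Request:
step_arm --pt "0.1 0 -0.43 0 0 0 0.4" --pt "0.1 0.4 -0.6 0 0 0 0.4" --pt "0.1 0.8 -0.6 0 0 0 0.4" --pt "0.1 1.0 -0.6 0 0 0 0.4" --pt "0.1 1.0 -0.6 0 0 0 0.4" --pt "0.1 1.0 -0.6 0 0 0 0.4" --pt "0.1 1.0 -0.6 0 0 0 0.4"

```text
time_s: 30.82
tcp_pos: [496.4, 49.2, 91.2]
orientation: [[0.763, 0.046, 0.645], [0.034, -0.999, 0.031], [0.646, -0.002, -0.764]]
contact_force: [-0.4, 0.3, -0.6]
gripper_width: 59.4
gripper_force: 0.0
```

Run:
```python
from look import *
p,R,s=st();print(np.round(s["time_s"],1),p.round(1),np.round(s["contact_force"],1))
for o,th,n in(((673.3,211.2),2.9,"fs"),((671.8,-220.5),.3,"fr")):
    s=prof(o,th,n);print(n)
    for l in(-45,-20,0,20,45): print(" l",l,*[f"{x}:{s(x,l):.0f}" for x in [*range(-66,-26,3),*range(36,78,3)]])
    print(" x0",*[f"{l}:{s(0,l):.0f}" for l in [*range(-68,-49,3),*range(50,69,3)]])
# plate brightness edges vs start
im0=cv2.imread("pics/top0.png").astype(float);im=cv2.imread("pics/fr.png").astype(float)
for nm,(u,v) in dict(bottle=(203,192),pot=(461,190),teal=(230,273),yel=(414,269),yel2=(186,151)).items():
    print(nm,np.abs(im-im0)[v-15:v+15,u-15:u+15].mean().round(1))
```

```text
30.8 [496.4  49.2  91.2] [-0.4  0.3 -0.6]
fs
 l -45 -66:-4 -63:3 -60:6 -57:5 -54:11 -51:10 -48:7 -45:7 -42:5 -39:6 -36:9 -33:11 -30:11 -27:11 36:10 39:11 42:10 45:10 48:8 51:6 54:4 57:4 60:5 63:1 66:-2 69:-2 72:-1 75:-3
 l -20 -66:-2 -63:1 -60:5 -57:7 -54:9 -51:10 -48:10 -45:11 -42:10 -39:10 -36:10 -33:11 -30:9 -27:10 36:8 39:7 42:2 45:-3 48:-5 51:-3 54:-2 57:-2 60:-5 63:-6 66:-3 69:-3 72:-3 75:-3
 l 0 -66:-1 -63:1 -60:1 -57:8 -54:9 -51:9 -48:12 -45:12 -42:10 -39:12 -36:11 -33:10 -30:7 -27:3 36:5 39:4 42:2 45:-4 48:-2 51:-4 54:-4 57:-2 60:-4 63:-4 66:-3 69:-3 72:-3 75:-3
 l 20 -66:-2 -63:4 -60:5 -57:5 -54:8 -51:11 -48:10 -45:10 -42:11 -39:9 -36:8 -33:9 -30:10 -27:9 36:9 39:9 42:2 45:-3 48:-3 51:-2 54:-4 57:-3 60:-3 63:-2 66:-1 69:-2 72:-4 75:-3
 l 45 -66:-4 -63:0 -60:5 -57:7 -54:10 -51:9 -48:9 -45:8 -42:7 -39:8 -36:10 -33:9 -30:12 -27:12 36:10 39:11 42:12 45:10 48:7 51:6 54:5 57:3 60:1 63:1 66:-3 69:-4 72:-6 75:-5
 x0 -68:-1 -65:-3 -62:-1 -59:8 -56:10 -53:9 -50:10 50:12 53:13 56:12 59:8 62:-3 65:-3 68:-3
fr
 l -45 -66:-5 -63:-1 -60:-3 -57:-2 -54:-2 -51:-2 -48:-4 -45:-5 -42:-3 -39:0 -
[... 250 characters left out ...]
60:-3 63:-4 66:-4 69:-4 72:-4 75:-3
 l 0 -66:1 -63:1 -60:5 -57:9 -54:10 -51:10 -48:12 -45:13 -42:11 -39:8 -36:6 -33:6 -30:9 -27:12 36:9 39:6 42:1 45:-3 48:-4 51:-4 54:-3 57:-3 60:-2 63:-2 66:-2 69:-2 72:-5 75:-3
 l 20 -66:-2 -63:-1 -60:1 -57:6 -54:10 -51:9 -48:9 -45:11 -42:11 -39:11 -36:9 -33:5 -30:2 -27:9 36:11 39:10 42:7 45:5 48:8 51:9 54:1 57:-2 60:-3 63:-5 66:-5 69:-1 72:-2 75:-4
 l 45 -66:0 -63:-1 -60:-3 -57:-3 -54:-4 -51:-5 -48:-3 -45:0 -42:5 -39:8 -36:8 -33:7 -30:7 -27:10 36:9 39:8 42:6 45:1 48:-3 51:-2 54:-2 57:-2 60:-2 63:-2 66:-3 69:-3 72:-2 75:-2
 x0 -68:-3 -65:-5 -62:0 -59:13 -56:11 -53:11 -50:11 50:11 53:9 56:11 59:9 62:1 65:-2 68:-2
bottle 2.8
pot 3.0
teal 45.1
yel 3.0
yel2 3.0
```

Run:
```python
from h import *
for n in("top0","fr"):
    h=cv2.cvtColor(cv2.imread(f"pics/{n}.png"),cv2.COLOR_BGR2HSV);m=cv2.inRange(h,(82,90,40),(98,255,255));m[:,:200]=0;m[:240]=0;m[:,270:]=0
    v,u=np.nonzero(m);print(n,len(u),u.min(),u.max(),v.min(),v.max(),u.mean().round(1),v.mean().round(1))
```

```text
top0 1089 211 248 255 291 229.7 272.8
fr 548 211 234 255 291 221.9 274.7
```

The teal disc's visible edges haven't moved; the arm only hides part of it. Both covers are seated and nothing is touching them, so I'm handing in.

```bash
python3 -c "
from rig import r
print(r.hand_in())"
```

```text
the job is handed in; nothing more can be done
None
```

I slid the round cover into the round-badge cassette and the square cover into the square-badge cassette, each up to its end stop with under 10 N, and handed the job in at about 31 s; the verdict was not shown.

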